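# Clamp a tube rack on the shaker with bar, spacer plates and wedge

### The job

Clamp the tube rack on the shaker: lay the loose clamp bar, knobs up, down into the pair of open notches in front of the rack, then stand spacer plates upright in the gap between bar and rack, one behind the other, just enough of them that the wedge, pushed in last between plates and bar (thin edge down, sloping face towards the bar), jams well down its taper yet short of the platform. Press the wedge down firmly until rear bar, rack, plates, wedge and clamp bar are all tight together, and finish still holding the wedge down like that, without letting go, ready for a colleague to do up the thumbscrews. Leave the plates you do not need in their stand and everything else on the bench where it is.

Things in the scene. Friction and masses are not known exactly. Their poses are not given: they have to be found in the camera images.
- shaker: Orbital shaker, fixed to the bench: white housing 280 (x) x 260 (y) mm with an aluminium platform on it; its platform top is 90 mm above the origin. Origin: centre of its underside, at bench level; +x points away from the robot, z up. Along its left and right sides run two aluminium rails (12 mm thick, centred at y = +112 and -112 mm, tops 132 mm above the origin). Near the robot end each rail has a notch between two prongs 18 mm high, for the clamp bar.
- notch_left (a point): Centre of the floor of the notch in the left (+y) rail, in the shaker frame (-88, 112, 132) mm. The notch is 28.5 mm wide along the shaker's x (the bar is 26), 18 mm deep, its mouth widening to 36 mm in the top 5 mm.
- notch_right (a point): The same in the right (-y) rail, in the shaker frame (-88, -112, 132) mm.
- rear_bar: Rear bar: plain aluminium bar 26 wide (x) x 250 long (y) x 20 mm high, with a black thumbscrew knob (22 mm across, 14 mm high) on top 112 mm either side of its middle; fixed across the rails behind the rack (how far back differs each time). Origin: centre of its underside, 132 mm above the shaker's origin. The rack gets clamped against its front (-x) face, 13 mm in front of the origin.
- tube_rack: White flat-sided tube rack 64 (x) x 170 (y) x 66 mm high full of capped tubes, whose caps reach 75 mm high; about 0.45 kg, loose, standing on the platform under 1 mm in front of the rear bar. Origin: centre of its underside; its front face is 32 mm in front (-x) of it. The gap to be filled, from this face (rack pushed back) to the rear face of the seated bar (bar pushed towards the robot), is 31 to 57 mm.
- clamp_bar: Clamp bar: plain aluminium bar 26 wide (x) x 250 long (y) x 20 mm high, with a black thumbscrew knob (22 mm across, 14 mm high) on top 112 mm either side of its middle; loose, 0.28 kg, lying on the bench knobs up. Origin: middle of its underside. Either end may go either side. Seated, its underside rests at the notch floors and its top is 62 mm above the platform.
- stand: White plastic stand for plates and wedge, fixed to the bench, 160 (x) x 62 (y) x 45 mm high, with slots across it, slot floor 5 mm high. Origin: centre of its underside. Plates stand at x = -60, -24 and 12 mm, the wedge at the +x end.
- plate1: Grey plastic spacer plate 1 of 3, all alike: a block 18 thick (x) x 40 wide (y) x 80 mm high, its foot bevelled to 12 mm over the lowest 7 mm, with a thinner finger tab on top, 8 thick (x) x 36 wide (y), from 80 to 115 mm up, its top corners bevelled over the last 6 mm and its root filleted up to 86 mm; 80 g; standing upright in a slot of the stand, reaching 75 mm above the stand's top. Origin: centre of its underside. Stands by itself.
- plate2: Grey plastic spacer plate 2 of 3, all alike: a block 18 thick (x) x 40 wide (y) x 80 mm high, its foot bevelled to 12 mm over the lowest 7 mm, with a thinner finger tab on top, 8 thick (x) x 36 wide (y), from 80 to 115 mm up, its top corners bevelled over the last 6 mm and its root filleted up to 86 mm; 80 g; standing upright in a slot of the stand, reaching 75 mm above the stand's top. Origin: centre of its underside. Stands by itself.
- plate3: Grey plastic spacer plate 3 of 3, all alike: a block 18 thick (x) x 40 wide (y) x 80 mm high, its foot bevelled to 12 mm over the lowest 7 mm, with a thinner finger tab on top, 8 thick (x) x 36 wide (y), from 80 to 115 mm up, its top corners bevelled over the last 6 mm and its root filleted up to 86 mm; 80 g; standing upright in a slot of the stand, reaching 75 mm above the stand's top. Origin: centre of its underside. Stands by itself.
- wedge: Grey plastic wedge, 48 wide (y), 115 mm high, 90 g, thin edge down in the stand. Flat back face: plane x = 0, facing +x. Front face slopes: 3 mm thick at the lower edge, growing evenly to 27 mm at 64 mm up, then 27 (x = -27 to 0) to the top. Origin: middle of the lower edge on the back face. In the stand it faces as it must in the gap (slope to -x). Slippery; bites under some 15-20 N with its back on the plates.
- dish_stack: Stack of five Petri dishes, 90 mm across, 75 mm high; leave alone.
- dish: One Petri dish 90 mm across, 15 mm high; leave alone.
- dropper: Small dropper bottle 25 mm across, 62 mm high, standing between shaker and stand; leave alone.
- specimen_jar: Specimen jar with a cap, 52 mm across, 60 mm high; leave alone.
- marker: Marker pen 120 mm long, 12 mm thick; leave alone.
- cryo_box: Flat white box of sample tubes, 130 x 130 x 45 mm; leave alone.
- forceps: Steel forceps 130 mm long, 7 mm high; leave alone.
Mind the look-alikes: they are no part of the job. What is shaped like the stand but pink is not meant.

How it is judged (in metres and radians):
On the way, in this order (a step that is already met when the one before it is completed fails the run):
1. the clamp bar lies down in both notches in front of the rack (x of clamp_bar in the frame of shaker between -0.092 and -0.084 m and y of clamp_bar in the frame of shaker between -0.012 and 0.012 m and z of clamp_bar in the frame of shaker between 0.129 and 0.1355 m and angle between the y axis of clamp_bar and the y axis of shaker, either way round below 0.04 rad and angle between clamp_bar's own z axis and vertical below 0.06 rad and contact force between clamp_bar and shaker above 0.5 N), for 0.2 s.
2. a spacer plate stands in the gap between the bar and the rack (((x of plate1 in the frame of shaker between -0.08 and -0.015 m and y of plate1 in the frame of shaker between -0.07 and 0.07 m and z of plate1 in the frame of shaker between 0.087 and 0.094 m and angle between plate1's own z axis and vertical below 0.12 rad) or (x of plate2 in the frame of shaker between -0.08 and -0.015 m and y of plate2 in the frame of shaker between -0.07 and 0.07 m and z of plate2 in the frame of shaker between 0.087 and 0.094 m and angle between plate2's own z axis and vertical below 0.12 rad) or (x of plate3 in the frame of shaker between -0.08 and -0.015 m and y of plate3 in the frame of shaker between -0.07 and 0.07 m and z of plate3 in the frame of shaker between 0.087 and 0.094 m and angle between plate3's own z axis and vertical below 0.12 rad))), for 0.2 s.
At the end, for the whole second after the job is handed in: Bar seated in both notches; 1+ plates upright in the gap, the rest in the stand; wedge upright, at rest, lower edge 6+ mm below bar top and 1.5+ mm off the platform, over 2 N on the bar; rack upright, over 0.5 N on the rear bar; gripper still holding the wedge (over 1 N) (x of clamp_bar in the frame of shaker between -0.092 and -0.084 m and y of clamp_bar in the frame of shaker between -0.012 and 0.012 m and z of clamp_bar in the frame of shaker between 0.129 and 0.1355 m and angle between the y axis of clamp_bar and the y axis of shaker, either way round below 0.04 rad and angle between each of clamp_bar, tube_rack's own z axis and vertical below 0.06 rad and contact force between clamp_bar and wedge above 2 N and contact force between tube_rack and rear_bar above 0.5 N and contact force between the fingers and wedge above 1 N and angle between wedge's own z axis and vertical below 0.12 rad and linear speed of wedge below 0.01 m/s and x of wedge in the frame of shaker between -0.08 and -0.015 m and y of wedge in the frame of shaker between -0.07 and 0.07 m and z of wedge in the frame of shaker between 0.0915 and 0.146 m and z of tube_rack in the frame of shaker between 0.087 and 0.094 m and ((x of plate1 in the frame of shaker between -0.08 and -0.015 m and y of plate1 in the frame of shaker between -0.07 and 0.07 m and z of plate1 in the frame of shaker between 0.087 and 0.094 m and angle between plate1's own z axis and vertical below 0.12 rad) or (x of plate2 in the frame of shaker between -0.08 and -0.015 m and y of plate2 in the frame of shaker between -0.07 and 0.07 m and z of plate2 in the frame of shaker between 0.087 and 0.094 m and angle between plate2's own z axis and vertical below 0.12 rad) or (x of plate3 in the frame of shaker between -0.08 and -0.015 m and y of plate3 in the frame of shaker between -0.07 and 0.07 m and z of plate3 in the frame of shaker between 0.087 and 0.094 m and angle between plate3's own z axis and vertical below 0.12 rad)) and ((x of plate1 in the frame of shaker between -0.08 and -0.015 m and y of plate1 in the frame of shaker between -0.07 and 0.07 m and z of plate1 in the frame of shaker between 0.087 and 0.094 m and angle between plate1's own z axis and vertical below 0.12 rad) or (x of plate1 in the frame of stand between -0.075 and 0.075 m and y of plate1 in the frame of stand between -0.015 and 0.015 m and z of plate1 in the frame of stand between 0.002 and 0.01 m)) and ((x of plate2 in the frame of shaker between -0.08 and -0.015 m and y of plate2 in the frame of shaker between -0.07 and 0.07 m and z of plate2 in the frame of shaker between 0.087 and 0.094 m and angle between plate2's own z axis and vertical below 0.12 rad) or (x of plate2 in the frame of stand between -0.075 and 0.075 m and y of plate2 in the frame of stand between -0.015 and 0.015 m and z of plate2 in the frame of stand between 0.002 and 0.01 m)) and ((x of plate3 in the frame of shaker between -0.08 and -0.015 m and y of plate3 in the frame of shaker between -0.07 and 0.07 m and z of plate3 in the frame of shaker between 0.087 and 0.094 m and angle between plate3's own z axis and vertical below 0.12 rad) or (x of plate3 in the frame of stand between -0.075 and 0.075 m and y of plate3 in the frame of stand between -0.015 and 0.015 m and z of plate3 in the frame of stand between 0.002 and 0.01 m))); the arm keeps its last pose, push and grip.
It fails at once if a bystander on the bench is knocked away (moved more than 30 mm) (distance of any of dish_stack, dish, dropper, specimen_jar, marker, cryo_box, forceps from where it was at the start of the episode above 0.03 m).
It fails at once if the tube rack is tipped over (angle between tube_rack's own z axis and vertical above 0.35 rad).
It also fails if it takes over 72 s, if anything falls off the work surface, if the arm or the gripper's body presses on something with over 40 N, if the wrist force passes 120 N, or if a joint passes its speed limit or range.

### The arm

A 6-joint arm with a two-finger parallel gripper is mounted at the origin on the work surface. World frame = base frame: x ahead of the robot, y to its left, z up, the work surface at z = 0. Lengths are in m, angles in degrees, forces in N, time in s.
With the tool pointing down it reaches from about 0.4 to 0.825 m from the base axis. Payload 7 kg.
Tool frame: the origin (TCP) lies on the front face of the gripper's body, between the roots of the fingers; the fingertips stand 66 mm ahead of it and the grasp point (between the pads) lies 47 mm ahead of it; z points along the fingers, y is the line along which they close (so a half turn about z gives the same grasp; the last joint's range is limited). The gripper opens to 88 mm and grips with 3 to 60 N. Pads are 19 mm wide; open, the fingers measure 130 mm over their backs; the gripper's body (78 mm by 193 mm) begins 47 mm behind the grasp point.
Start: joints at [-55.227, 20.546, 0.682, 0, -70.136, -16.507], TCP at [0.212, -0.641, 0.292] pointing down, gripper open.
Joint ranges: [-176.03, 176.03], [-82.01, 121.73], [-58.28, 71.71], [-173.87, 95.51], [-174.79, -0.11], [-173.66, 173.66]. Speed limits (degrees/s): [136.94, 136.94, 172.46, 180, 180, 180].

### API

Orientations are given as [roll, pitch, yaw] about the fixed x, y, z axes, in that order (R = Rz(yaw) Ry(pitch) Rx(roll)).
In Python, from plant import ctrl gives the robot as it stands.
- The arm moves only by the tool send_rows, never from a script. Its argument "deltas" is a list of rows, each a list of 2 entries, a list of its own where there are three numbers: the shift along the tool's x, y, z each as a share of 800 mm, from -1 to 1, then the turn about the tool's z as a share of 90 degrees, from -1 to 1. A call has exactly 5 rows; each row is the pose to reach, as a shift and turn from the pose commanded when the call began, along the tool's axes at that moment; what a row does not reach only later rows make up. A row lasts 1/12 s, in which the tool goes at most 41.7 mm and 7.16 degrees, less where a joint would pass 70% of its speed; a pose out of reach is approached as far as the arm can. A call with a number of a shift or a turn outside -1 to 1 is refused whole. A call with a gripper value outside its range is refused whole. "gripper" is the opening, from 0 (shut) to 1 (fully open), set as the call begins (left out, the last holds). The fingers move at their own pace and stop on an object; the grip force is fixed at half the most. Time passes only in rows, so rows that repeat a pose let the fingers close, or fill a call up. It gives the time, the measured TCP pose, the force, the opening and the grip force at its end, in the units of the state.
- ctrl.get_obs(): the state, without advancing time (a new reading comes with each control period).
- ctrl.snapshot(name): name is "scene" or "top"; returns a dict with "color" (480x640x3 uint8, red, green, blue), "vertical_fov" (degrees; the focal length in pixels is half the picture's height over the tangent of half this angle, whatever the lens; pixels are square), "cx", "cy" (the principal point, pixels), "k1" (the pictures are not rectified: a ray, as slopes to the right and down, at radius r is drawn at 1 + k1 r^2 times it, then the intrinsics apply), "rvec" (rotation vector, rad) and "tvec" (3), from world to camera coordinates, as OpenCV has them. Camera axes: x right, y down, z forward; pixel columns grow to the right and rows downward; lengths in m; the calibration is good to about 2 mm. A picture is of the moment at which its call begins. There is no depth.
- ctrl.close_job(): hands the job in; it is judged then, once.
Trained networks look in a picture, given as the dict that the camera call returned (one of the last four; its "shot" number tells which), for a name from the list of things; names that differ only in an ending like _2 or _b are one class to them, and where a whole thing is asked for, a point or a joint stands for the part that bears it (a point fixed in the world has none). Each returns a list of dicts, best first, with "conf" (0 to 1); they miss things now and then, are a little off and sometimes report something else, mostly with a low value. They report only what shows in the picture. A call takes as long as a camera call. They do not tell look-alikes from the thing itself.
- ctrl.boxes_of(picture, thing): "xy" ([column, row] as shares, 0 to 1, of the picture: columns of its width, rows of its height, amid what is visible of it).
- ctrl.cut_out(picture, thing): "pixels" (480x640 bool, what is visible of it) and "xy" ([column, row] as shares, 0 to 1, of the picture: columns of its width, rows of its height, amid what is visible of it).
The state is a dict: "clock": time; "joint_pos": joint angles; "qvel": joint speeds; "tau": joint torques, N m; "tool_pos": TCP position; "orientation": TCP orientation; "force": force on the tool from outside, world axes, zero at the start; "moment": the same for the moment, N m; "opening": finger opening in m; "gripper_force": force on a finger pad.
Only numpy, scipy, OpenCV 4.12 (cv2) and the standard library are available. Lean on these libraries where they do the work, as an engineer would, in place of code of your own. Each camera call takes 0.05 s, during which the arm holds its last target. There are 200 camera calls.

## Working session

There is one attempt and no reset: what is moved stays moved. The work goes in short steps, Python scripts to look and compute and a tool call to move; the robot and the scene stay as the last step left them, time stands still between calls to the robot, and variables do not carry over. Pictures are saved under pics/ and viewed, at most 10 in all, crops included, and the job is handed in when it is done.

Besides the shell and the picture viewer there is one more tool, called after "Request:" as name(argument=value, ...) on one line, values as JSON. send_rows: Moves the arm, as the interface text tells. Shift numbers are shares of 800 mm and turn numbers shares of 90 degrees, none past 1 either way. Its arguments: {"type":"object","properties":{"deltas":{"type":"array","items":{"type":"array"}},"gripper":{"type":"number"}},"required":["deltas"]}

```bash
ls; mkdir -p pics; cat > h.py <<'E'
import numpy as np, cv2
from plant import ctrl
def K(p):
    f=240/np.tan(np.radians(p["vertical_fov"])/2)
    return f
def ray(p,uv):
    f=K(p); d=(np.array(uv,float)-[p["cx"],p["cy"]])/f
    rd=np.linalg.norm(d); r=rd
    for _ in range(30): r=rd/(1+p["k1"]*r*r)
    s=d*(r/rd if rd>0 else 1)
    R=cv2.Rodrigues(np.array(p["rvec"],float))[0]
    return -R.T@np.array(p["tvec"],float).ravel(), R.T@np.array([s[0],s[1],1])
def at_z(p,uv,z):
    o,d=ray(p,uv); return o+d*(z-o[2])/d[2]
def proj(p,X):
    R=cv2.Rodrigues(np.array(p["rvec"],float))[0]
    c=np.atleast_2d(X)@R.T+np.array(p["tvec"],float).ravel()
    s=c[:,:2]/c[:,2:]; r2=(s**2).sum(1,keepdims=True)
    return s*(1+p["k1"]*r2)*K(p)+[p["cx"],p["cy"]]
def save(p,n,crop=None,scale=1):
    im=p["color"][...,::-1]
    if crop: x0,y0,x1,y1=crop; im=im[y0:y1,x0:x1]
    cv2.imwrite("pics/"+n,cv2.resize(im,None,fx=scale,fy=scale,interpolation=cv2.INTER_CUBIC))
E
python3 - <<'E'
from h import *
o=ctrl.get_obs(); print(o)
A=ctrl.snapshot("top"); B=ctrl.snapshot("scene")
save(A,"top0.png"); save(B,"scene0.png")
for n,p in (("top",A),("scene",B)):
    print(n,p["vertical_fov"],p["cx"],p["cy"],p["k1"],ray(p,(320,240)))
    for t in ["shaker","rear_bar","tube_rack","clamp_bar","stand","plate1","wedge","notch_left","notch_right","dropper"]:
        print(t,[(np.round(np.array(b["xy"])*[640,480]).tolist(),round(b["conf"],2)) for b in ctrl.boxes_of(p,t)[:5]])
E
```

```text
pics
{'clock': 0.0, 'joint_pos': array([-5.52264308e+01,  2.05930540e+01,  6.33244549e-01, -1.96116214e-02,
       -7.01347669e+01, -1.65069983e+01]), 'qvel': array([-0.03370097, -0.09506807,  0.00262427, -0.01477326, -0.05856786,
        0.10634257]), 'tau': array([-3.17897517e-03, -5.82707369e+01,  2.93047482e+01,  6.99747518e+00,
        6.70576832e-03, -1.83539669e-04]), 'tool_pos': array([ 0.21143628, -0.64063398,  0.29120189]), 'orientation': array([ 1.79904083e+02, -9.19865828e-03, -1.61740101e+02]), 'force': array([-0.25514102,  0.29662265,  0.4171067 ]), 'moment': array([ 0.05000266, -0.00360009,  0.03056428]), 'gripper_force': 0.0, 'opening': 0.08821121607600475}
top 52.29719592782763 318.5664548040622 247.61787413669762 0.030834110844785056 (array([0.48517571, 0.00478744, 1.24081378]), array([ 0.07922085,  0.00418569, -0.99697441]))
shaker [([234.0, 246.0], 0.86)]
rear_bar [([225.0, 201.0], 0.97), ([467.0, 279.0], 0.31)]
tube_rack [([231.0, 222.0], 0.68), ([407.0, 186.0], 0.66)]
clamp_bar [([386.0, 260.0], 0.56), ([408.0, 185.0], 0.28)]
stand [([174.0, 326.0], 0.73), ([459
[... 260 characters left out ...]
scene 49.56693032225463 318.58757987033863 241.33687835212413 -0.0819225454054366 (array([1.32964963, 0.38383672, 0.70988611]), array([-0.7399297 , -0.3518526 , -0.57333915]))
shaker [([397.0, 330.0], 0.85), ([179.0, 212.0], 0.7)]
rear_bar [([406.0, 289.0], 0.86), ([201.0, 336.0], 0.56)]
tube_rack [([407.0, 273.0], 0.89)]
clamp_bar [([255.0, 258.0], 0.61)]
stand [([184.0, 238.0], 0.92), ([253.0, 192.0], 0.64)]
plate1 [([180.0, 213.0], 0.65), ([200.0, 199.0], 0.58), ([191.0, 203.0], 0.58), ([305.0, 249.0], 0.48)]
wedge [([162.0, 217.0], 0.92)]
notch_left [([397.0, 331.0], 0.84), ([177.0, 294.0], 0.6), ([253.0, 256.0], 0.21)]
notch_right [([396.0, 327.0], 0.6)]
dropper [([308.0, 251.0], 0.65)]
```

View pics/top0.png

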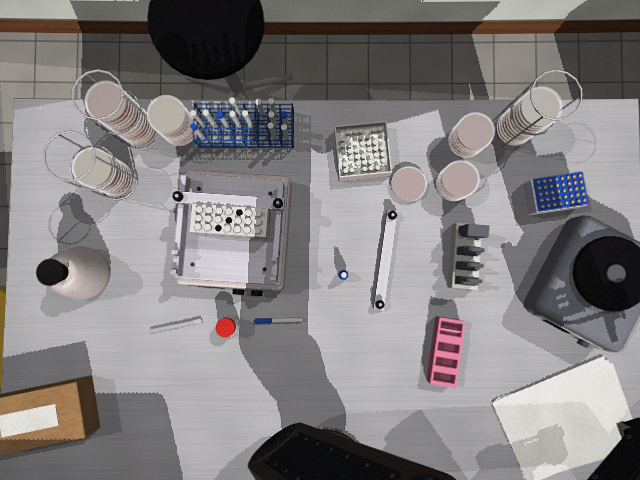

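View pics/scene0.png

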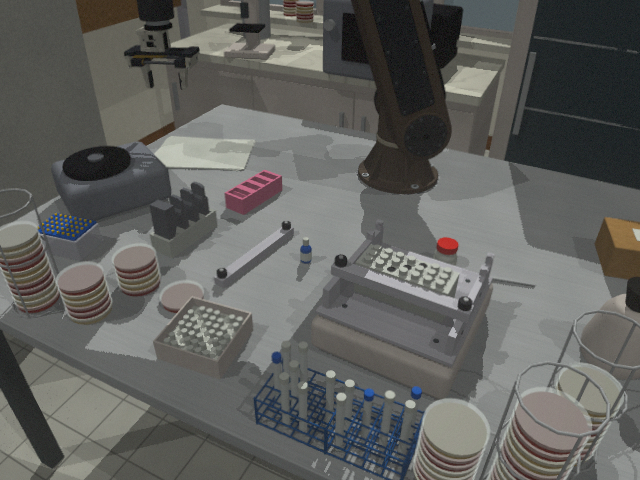

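Top view: the shaker is at about (234,232), with the rear bar knobs at (178,196) and (278,203). The clamp bar lies with its knobs at (391,214) and (380,304). The white stand is at (466,256), with the wedge at its +x end (474,232). Candidates to confuse: for the stand, pink (447,352) against white (466,256), so I choose white. For the clamp bar, the rear bar (228,200) and the loose bar (386,260), so I choose the loose one. Close crop next.

```bash
python3 - <<'E'
from h import *
A=ctrl.snapshot("top"); B=ctrl.snapshot("scene")
np.save("A.npy",A,allow_pickle=True); np.save("B.npy",B,allow_pickle=True)
def c(p,x0,y0,x1,y1,s): 
    im=cv2.resize(p["color"][y0:y1,x0:x1,::-1],None,fx=s,fy=s,interpolation=cv2.INTER_CUBIC)
    for u in range((x0+9)//10*10,x1,10): cv2.line(im,(int((u-x0)*s),0),(int((u-x0)*s),12 if u%50==0 else 5),(0,0,255),1)
    for v in range((y0+9)//10*10,y1,10): cv2.line(im,(0,int((v-y0)*s)),(12 if v%50==0 else 5,int((v-y0)*s)),(0,0,255),1)
    return im
a=c(A,165,160,305,310,4);b=c(A,440,210,500,300,4); cc=c(A,370,200,410,310,4)
# 560x600, 
o=np.zeros((600,800,3),np.uint8); o[:600,:560]=a; o[:360,560:800]=b
cv2.imwrite("pics/c1.png",o)
cv2.imwrite("pics/c2.png",c(B,300,200,520,380,3.3))
for t,p in (("clamp_bar",A),("stand",A),("shaker",A),("rear_bar",A)):
    for r in ctrl.cut_out(p,t)[:2]:
        m=r["pixels"].astype(np.uint8); cn=max(cv2.findContours(m,0,2)[0],key=cv2.contourArea)
        print(t,r["conf"],np.array(r["xy"])*[640,480],m.sum(),np.round(cv2.boxPoints(cv2.minAreaRect(cn)),1).tolist())
E
```

```text
clamp_bar 0.76 [387.072 260.208] 1120 [[372.0, 308.8999938964844], [385.79998779296875, 209.3000030517578], [397.20001220703125, 210.89999389648438], [383.3999938964844, 310.5]]
stand 0.63 [443.072 352.08 ] 2108 [[425.0, 383.1000061035156], [434.70001220703125, 315.3999938964844], [465.5, 319.79998779296875], [455.79998779296875, 387.5]]
shaker 0.62 [232.576 249.024] 9264 [[168.60000610351562, 288.8999938964844], [177.3000030517578, 168.0], [292.20001220703125, 176.39999389648438], [283.3999938964844, 297.20001220703125]]
shaker 0.37 [177.408 327.024] 241 [[150.39999389648438, 328.20001220703125], [200.6999969482422, 316.70001220703125], [202.0, 322.20001220703125], [151.60000610351562, 333.70001220703125]]
rear_bar 0.86 [227.008 200.88 ] 1336 [[172.3000030517578, 203.0], [173.1999969482422, 189.60000610351562], [284.70001220703125, 197.0], [283.79998779296875, 210.39999389648438]]
rear_bar 0.66 [470.72  249.888] 192 [[457.0, 246.0], [483.0, 246.0], [483.0, 254.0], [457.0, 254.0]]
```

View pics/c1.png

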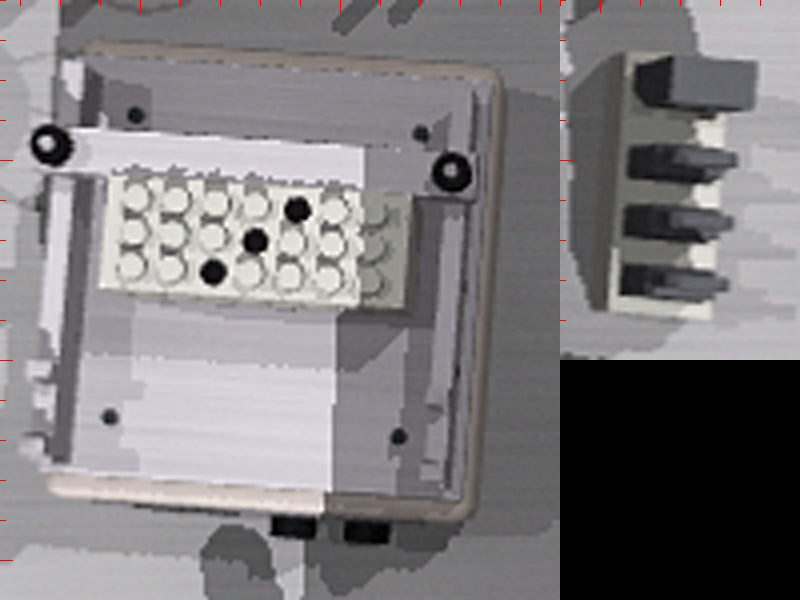

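View pics/c2.png

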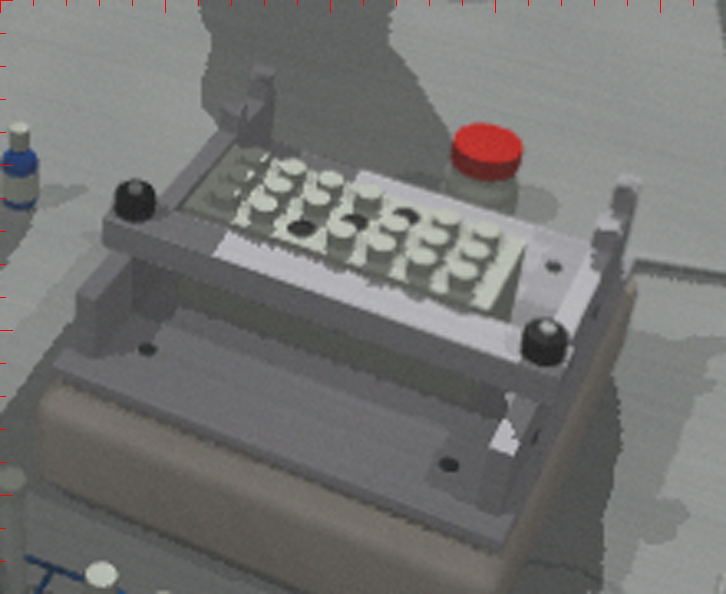

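```bash
cat > fit.py <<'E'
from h import *
from scipy.optimize import least_squares
A=np.load("A.npy",allow_pickle=True).item();B=np.load("B.npy",allow_pickle=True).item()
def T(x,y,a,L):
    L=np.atleast_2d(np.array(L,float)); c,s=np.cos(a),np.sin(a)
    return np.c_[x+c*L[:,0]-s*L[:,1],y+s*L[:,0]+c*L[:,1],L[:,2]]
def c1(u,v): return (165+u/4,160+v/4)
def c2(u,v): return (300+u/3.3,200+v/3.3)
# shaker: x,y,a,X(rear bar), sx, sy
def model(q):
    x,y,a,X,sx,sy,ox=q
    t=T(x,y,a,[[X,.112,.166],[X,-.112,.166],[ox+sx,sy,.091],[ox+sx,-sy,.091],[ox-sx,sy,.091],[ox-sx,-sy,.091]])
    b=T(x,y,a,[[X,.112,.159],[X,-.112,.159],[ox+sx,sy,.091],[ox+sx,-sy,.091],[ox-sx,sy,.091]])
    return t,b
oa=np.array([c1(48,146),c1(454,171),c1(136,115),c1(420,133),c1(110,416),c1(398,436)])
ob=np.array([c2(546,342),c2(135,200),c2(448,465),c2(147,349),c2(554,266)])
if __name__=="__main__":
    f=lambda q:np.r_[(proj(A,model(np.r_[q,0])[0])-oa).ravel(),(proj(B,model(np.r_[q,0])[1])-ob).ravel()]
    r=least_squares(f,[.5,.2,0,.05,.09,.08]); print("both",np.round(r.x,4),np.round(r.fun,1))
    f=lambda q:(proj(A,model(np.r_[q,0])[0])-oa).ravel()
    r1=least_squares(f,[.5,.2,0,.05,.09,.08]); print("top",np.round(r1.x,4),np.round(r1.fun,1))
    f=lambda q:(proj(B,model(np.r_[q,r.x[4:6],0])[1])-ob).ravel()
    r2=least_squares(f,r.x[:4]); print("scene",np.round(r2.x,4),np.round(r2.fun,1))
    x,y,a,X=r.x[:4]
    k=np.array([at_z(A,(391.5,214.5),.034),at_z(A,(379.5,304),.034)]); print("bar",k,k.mean(0),np.linalg.norm(k[0]-k[1]),np.degrees(np.arctan2(k[0,0]-k[1,0],-(k[0,1]-k[1,1]))))
    def s(q): return T(q[0],q[1],q[2],[[.08,.031,.045],[-.08,.031,.045],[-.08,-.031,.045]])
    os=np.array([(456.25,223),(452.5,287.5),(477.5,289.5)])
    rs=least_squares(lambda q:(proj(A,s(q))-os).ravel(),[.45,-.35,0]); print("stand",rs.x,np.degrees(rs.x[2]),rs.fun.round(1))
    np.save("sh.npy",r.x)
    # overlay
    def ov(p,crop,sc,sets):
        x0,y0,x1,y1=crop; im=cv2.resize(p["color"][y0:y1,x0:x1,::-1],None,fx=sc,fy=sc,interpolation=cv2.INTER_CUBIC)
        for P,col in sets:
            uv=((proj(p,P)-[x0,y0])*sc).astype(np.int32); cv2.polylines(im,[uv],True,col,1)
        return im
    sets=[]
    for sy in (1,-1):
        for X0,X1,z in ((-.106,-.070,.150),(-.10225,-.07375,.132)):
            sets.append((T(x,y,a,[[X0,sy*.106,z],[X1,sy*.106,z],[X1,sy*.118,z],[X0,sy*.118,z]]),(0,0,255) if z>.14 else (0,200,0)))
    sets.append((T(x,y,a,[[X-45e-3+i*.032,j*.085,.156] for i,j in((1,1),(1,-1),(-1,-1),(-1,1))]),(255,0,0)))
    S=lambda q:T(*rs.x,q)
    for px in (-.06,-.024,.012): sets.append((S([[px+i*.004,j*.018,.12] for i,j in((1,1),(1,-1),(-1,-1),(-1,1))]),(0,0,255)))
    sets.append((S([[i*.08,j*.031,.045] for i,j in((1,1),(1,-1),(-1,-1),(-1,1))]),(0,200,0)))
    o=np.zeros((600,800,3),np.uint8)
    i1=ov(A,(165,185,305,295),3,sets); i2=ov(B,(330,210,510,320),3,sets); i3=ov(A,(440,210,500,300),3,sets); i4=ov(B,(140,170,230,260),3,sets)
    o[:330,:420]=i1; o[:270,420:600]=i3; o[330:600,0:540]=i2[:270]; o[330:600,540:800]=i4[:270,:260]
    cv2.imwrite("pics/ov.png",o)
E
python3 fit.py
```

```text
both [ 0.6053  0.2199 -0.0655  0.0571  0.0906  0.085 ] [-0.6 -1.4 -1.3 -0.8 -0.7 -1.4 -0.2 -1.1 -0.6 -0.5 -0.4 -0.6 -0.5 -1.6
  0.1 -1.4  0.1 -1.6 -0.2 -1.4 -0.1 -1.6]
top [ 0.6032  0.2183 -0.0643  0.0569  0.0898  0.0847] [-0.  -0.2 -0.6  0.2  0.  -0.1  0.2  0.1  0.3  0.1  0.1 -0.1]
scene [ 0.609   0.2213 -0.0662  0.057 ] [-0.1  0.  -0.  -0.1  0.3  0.1 -0.3  0.1  0.2 -0.3]
bar [[ 0.64482908 -0.16730574  0.034     ]
 [ 0.4239735  -0.13636682  0.034     ]] [ 0.53440129 -0.15183628  0.034     ] 0.22301211083619468 82.02551808676192
stand [ 0.54188234 -0.34833455 -0.07596812] -4.352652776116255 [-0.1 -0.6 -0.3  0.3  0.4  0.3]
```

View pics/ov.png

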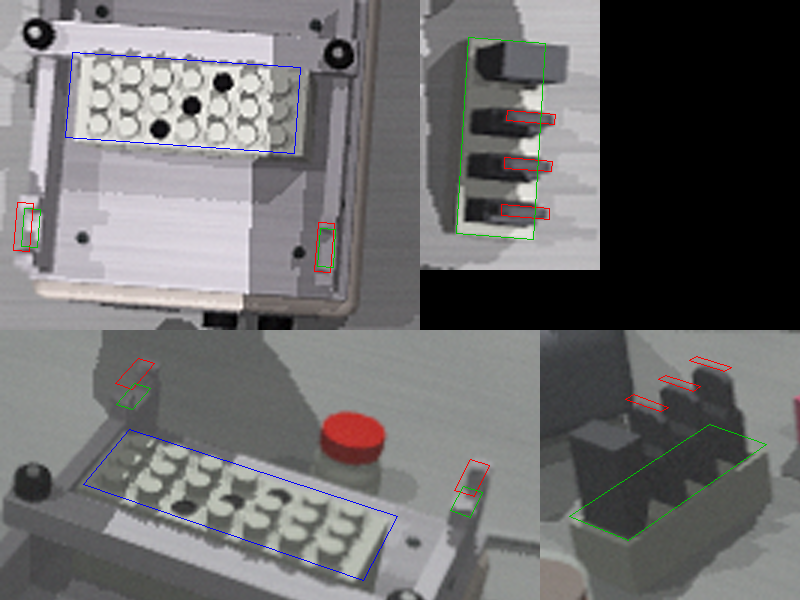

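Overlay: the top view shows the notch outlines (25,227) and (325,247) on the prongs and the stand outline on the white stand. The scene camera shows a few px of bias. The gap comes out around 56 mm, so two plates are needed. Next I'll write a planner and go to the bar.

```bash
cat > mv.py <<'E'
# tracks the commanded pose; prints, per call, the rows to type in
import numpy as np, json, sys
F="cmd.json"
def load(): return np.array(json.load(open(F)))
def plan(wps, dec=3):
    c=load()
    for w in wps:
        w=np.array(w,float); s=c.copy(); D=np.linalg.norm(w[:3]-s[:3]); A=abs(w[3]-s[3])
        n=max(1,int(np.ceil(max(D/.032,A/6.0)/5)))
        fr=np.linspace(0,1,5*n+1); 
        if n>1: fr=.75*fr+.25*(fr*fr*(3-2*fr))
        for k in range(n):
            y=np.radians(c[3]); R=np.array([[np.cos(y),np.sin(y),0],[np.sin(y),-np.cos(y),0],[0,0,-1]]).T.T
            R=np.c_[[np.cos(y),np.sin(y),0],[np.sin(y),-np.cos(y),0],[0,0,-1]]
            rows=[]
            for i in range(1,6):
                t=s+(w-s)*fr[5*k+i]; d=np.round(R.T@(t[:3]-c[:3])/.8,dec); a=round(-(t[3]-c[3])/90,dec)
                rows.append([[float(v)+0 for v in d],a+0])
            print(json.dumps(rows).replace(" ",""))
            c[:3]+=R@(np.array(rows[-1][0])*.8); c[3]-=rows[-1][1]*90
    json.dump(c.tolist(),open(F,"w")); print("cmd",c.round(4))
E
echo '[0.212,-0.641,0.292,-161.74]' > cmd.json
python3 -c "
from mv import *
plan([(.537,-.151,.20,-188),(.537,-.151,.11,-188)])"
```

```text
[[[-0.023,0.018,0.005],0.011],[[-0.047,0.037,0.009],0.024],[[-0.074,0.058,0.015],0.037],[[-0.102,0.08,0.02],0.051],[[-0.131,0.103,0.026],0.066]]
[[[-0.028,0.027,0.006],0.015],[[-0.056,0.054,0.012],0.031],[[-0.085,0.083,0.019],0.047],[[-0.115,0.111,0.025],0.063],[[-0.144,0.14,0.032],0.08]]
[[[-0.026,0.032,0.006],0.016],[[-0.052,0.064,0.012],0.033],[[-0.077,0.096,0.019],0.049],[[-0.102,0.127,0.025],0.064],[[-0.126,0.157,0.031],0.08]]
[[[-0.019,0.031,0.006],0.014],[[-0.038,0.062,0.011],0.029],[[-0.055,0.09,0.017],0.042],[[-0.072,0.117,0.021],0.054],[[-0.087,0.142,0.026],0.066]]
[[[0.0,0.0,0.023],0.0],[[0.0,0.0,0.045],0.0],[[0.0,0.0,0.068],0.0],[[0.0,0.0,0.09],0.0],[[0.0,0.0,0.112],0.0]]
cmd [ 5.3720e-01 -1.5080e-01  1.1040e-01 -1.8802e+02]
```

Request:
send_rows(deltas=[[[-0.023, 0.018, 0.005], 0.011], [[-0.047, 0.037, 0.009], 0.024], [[-0.074, 0.058, 0.015], 0.037], [[-0.102, 0.08, 0.02], 0.051], [[-0.131, 0.103, 0.026], 0.066]], gripper=1)

```text
clock: 1.82
tool_pos: [0.2856, -0.529, 0.2713]
orientation: [-180.0, 0.0, -167.8]
force: [1.6, 0.0, 1.1]
opening: 0.0875
gripper_force: 0.0
```

Request:
send_rows(deltas=[[[-0.028, 0.027, 0.006], 0.015], [[-0.056, 0.054, 0.012], 0.031], [[-0.085, 0.083, 0.019], 0.047], [[-0.115, 0.111, 0.025], 0.063], [[-0.144, 0.14, 0.032], 0.08]])

```text
clock: 2.23
tool_pos: [0.3746, -0.3946, 0.2459]
orientation: [-180.0, 0.0, -174.9]
force: [1.1, -0.3, -0.2]
opening: 0.0876
gripper_force: 0.0
```

Request:
send_rows(deltas=[[[-0.026, 0.032, 0.006], 0.016], [[-0.052, 0.064, 0.012], 0.033], [[-0.077, 0.096, 0.019], 0.049], [[-0.102, 0.127, 0.025], 0.064], [[-0.126, 0.157, 0.031], 0.08]])

```text
clock: 2.65
tool_pos: [0.4638, -0.2602, 0.2211]
orientation: [-180.0, 0.0, 177.9]
force: [-0.5, -0.0, -0.1]
opening: 0.0875
gripper_force: 0.0
```

Request:
send_rows(deltas=[[[-0.019, 0.031, 0.006], 0.014], [[-0.038, 0.062, 0.011], 0.029], [[-0.055, 0.09, 0.017], 0.042], [[-0.072, 0.117, 0.021], 0.054], [[-0.087, 0.142, 0.026], 0.066]])

```text
clock: 3.07
tool_pos: [0.5377, -0.1493, 0.2003]
orientation: [180.0, 0.0, 172.0]
force: [0.0, -1.1, -0.2]
opening: 0.0877
gripper_force: 0.0
```

Request:
send_rows(deltas=[[[0.0, 0.0, 0.023], 0.0], [[0.0, 0.0, 0.045], 0.0], [[0.0, 0.0, 0.068], 0.0], [[0.0, 0.0, 0.09], 0.0], [[0.0, 0.0, 0.112], 0.0]])

```text
clock: 3.48
tool_pos: [0.5369, -0.1506, 0.11]
orientation: [180.0, 0.0, 172.0]
force: [1.0, 0.1, 0.4]
opening: 0.0875
gripper_force: 0.0
```

Request:
send_rows(deltas=[[[0, 0, 0.015], 0], [[0, 0, 0.03], 0], [[0, 0, 0.042], 0], [[0, 0, 0.049], 0], [[0, 0, 0.049], 0]])

```text
clock: 3.9
tool_pos: [0.5362, -0.1508, 0.0703]
orientation: [-180.0, -0.1, 172.0]
force: [-0.0, 0.1, 0.3]
opening: 0.0877
gripper_force: 0.0
```

Request:
send_rows(deltas=[[[0, 0, 0], 0], [[0, 0, 0], 0], [[0, 0, 0], 0], [[0, 0, 0], 0], [[0, 0, 0], 0]], gripper=0)

```text
clock: 4.32
tool_pos: [0.537, -0.1507, 0.0719]
orientation: [180.0, 0.1, 172.0]
force: [-0.3, -0.4, 0.4]
opening: 0.0596
gripper_force: 0.0
```

Request:
send_rows(deltas=[[[0, 0, 0], 0], [[0, 0, 0], 0], [[0, 0, 0], 0], [[0, 0, 0], 0], [[0, 0, 0], 0]])

```text
clock: 4.73
tool_pos: [0.5366, -0.1509, 0.0714]
orientation: [-180.0, -0.0, 172.0]
force: [-0.8, -1.7, 1.0]
opening: 0.0266
gripper_force: 0.9
```

```bash
python3 -c "
from mv import *
c=load(); c[2]-=.0392; json.dump(c.tolist(),open(F,'w'))
plan([(.537,-.151,.19,-188),(.52,.10,.27,-125),(.518,.226,.26,-93.7)])"
```

```text
[[[0.0,0.0,-0.03],0.0],[[0.0,0.0,-0.059],0.0],[[0.0,0.0,-0.089],0.0],[[0.0,0.0,-0.119],0.0],[[0.0,0.0,-0.148],0.0]]
[[[0.003,0.016,-0.005],-0.037],[[0.007,0.034,-0.011],-0.079],[[0.011,0.054,-0.018],-0.123],[[0.016,0.075,-0.025],-0.171],[[0.02,0.097,-0.032],-0.22]]
[[[-0.003,0.023,-0.007],-0.052],[[-0.006,0.046,-0.014],-0.104],[[-0.009,0.069,-0.022],-0.156],[[-0.012,0.092,-0.03],-0.209],[[-0.015,0.115,-0.037],-0.26]]
[[[-0.012,0.019,-0.007],-0.049],[[-0.023,0.037,-0.014],-0.097],[[-0.033,0.055,-0.02],-0.142],[[-0.043,0.07,-0.026],-0.183],[[-0.052,0.085,-0.032],-0.22]]
[[[-0.01,0.008,0.001],-0.029],[[-0.022,0.016,0.002],-0.061],[[-0.035,0.026,0.004],-0.097],[[-0.049,0.036,0.005],-0.135],[[-0.064,0.046,0.007],-0.174]]
[[[-0.016,0.006,0.001],-0.039],[[-0.032,0.012,0.002],-0.077],[[-0.047,0.018,0.004],-0.113],[[-0.061,0.023,0.005],-0.145],[[-0.073,0.027,0.006],-0.174]]
cmd [  0.5182   0.2256   0.26   -93.7   ]
```

Request:
send_rows(deltas=[[[0, 0, 0], 0], [[0, 0, 0], 0], [[0, 0, 0], 0], [[0, 0, -0.01], 0], [[0, 0, -0.02], 0]])

```text
clock: 5.15
tool_pos: [0.5361, -0.1507, 0.0872]
orientation: [-180.0, -0.1, 172.0]
force: [0.4, -0.2, -2.5]
opening: 0.026
gripper_force: 30.0
```

Request:
send_rows(deltas=[[[0, 0, -0.026], 0], [[0, 0, -0.051], 0], [[0, 0, -0.077], 0], [[0, 0, -0.103], 0], [[0, 0, -0.128], 0]])

```text
clock: 5.57
tool_pos: [0.5365, -0.1506, 0.1916]
orientation: [180.0, 0.0, 172.0]
force: [1.3, -0.1, -3.0]
opening: 0.0259
gripper_force: 30.0
```

Request:
send_rows(deltas=[[[0.003, 0.016, -0.005], -0.037], [[0.007, 0.034, -0.011], -0.079], [[0.011, 0.054, -0.018], -0.123], [[0.016, 0.075, -0.025], -0.171], [[0.02, 0.097, -0.032], -0.22]])

```text
clock: 5.98
tool_pos: [0.5311, -0.071, 0.2163]
orientation: [180.0, 0.0, -168.0]
force: [0.5, -0.7, -3.0]
opening: 0.0258
gripper_force: 30.0
```

Request:
send_rows(deltas=[[[-0.003, 0.023, -0.007], -0.052], [[-0.006, 0.046, -0.014], -0.104], [[-0.009, 0.069, -0.022], -0.156], [[-0.012, 0.092, -0.03], -0.209], [[-0.015, 0.115, -0.037], -0.26]])

```text
clock: 6.4
tool_pos: [0.5242, 0.0218, 0.2461]
orientation: [180.0, 0.1, -144.6]
force: [0.4, 0.4, -3.0]
opening: 0.0258
gripper_force: 30.0
```

Request:
send_rows(deltas=[[[-0.012, 0.019, -0.007], -0.049], [[-0.023, 0.037, -0.014], -0.097], [[-0.033, 0.055, -0.02], -0.142], [[-0.043, 0.07, -0.026], -0.183], [[-0.052, 0.085, -0.032], -0.22]])

```text
clock: 6.82
tool_pos: [0.5189, 0.1013, 0.2715]
orientation: [180.0, 0.0, -124.8]
force: [-0.5, -0.4, -3.5]
opening: 0.0256
gripper_force: 30.0
```

Request:
send_rows(deltas=[[[-0.01, 0.008, 0.001], -0.029], [[-0.022, 0.016, 0.002], -0.061], [[-0.035, 0.026, 0.004], -0.097], [[-0.049, 0.036, 0.005], -0.135], [[-0.064, 0.046, 0.007], -0.174]])

```text
clock: 7.23
tool_pos: [0.5182, 0.1639, 0.2657]
orientation: [180.0, 0.0, -109.2]
force: [-0.0, -0.4, -2.4]
opening: 0.026
gripper_force: 30.0
```

Request:
send_rows(deltas=[[[-0.016, 0.006, 0.001], -0.039], [[-0.032, 0.012, 0.002], -0.077], [[-0.047, 0.018, 0.004], -0.113], [[-0.061, 0.023, 0.005], -0.145], [[-0.073, 0.027, 0.006], -0.174]])

```text
clock: 7.65
tool_pos: [0.5171, 0.2264, 0.2607]
orientation: [180.0, 0.0, -93.5]
force: [-0.2, -0.6, -3.3]
opening: 0.0255
gripper_force: 30.0
```

```bash
cat > look.py <<'E'
from h import *
import sys
def grid(p,x0,y0,x1,y1,s):
    im=cv2.resize(p["color"][y0:y1,x0:x1,::-1],None,fx=s,fy=s,interpolation=cv2.INTER_CUBIC)
    for u in range((x0+9)//10*10,x1,10): cv2.line(im,(int((u-x0)*s),0),(int((u-x0)*s),12 if u%50==0 else 5),(0,0,255),1)
    for v in range((y0+9)//10*10,y1,10): cv2.line(im,(0,int((v-y0)*s)),(12 if v%50==0 else 5,int((v-y0)*s)),(0,0,255),1)
    return im
E
python3 - <<'E'
from look import *
A=ctrl.snapshot("top"); B=ctrl.snapshot("scene"); np.save("A2.npy",A,allow_pickle=True); np.save("B2.npy",B,allow_pickle=True)
o=np.zeros((600,800,3),np.uint8)
o[:600,:400]=grid(A,160,180,293,380,3)[:600,:400][:600] if False else cv2.copyMakeBorder(grid(A,150,180,300,330,2.66)[:400,:400],0,200,0,0,0)
o[:520,400:800]=grid(B,320,180,520,440,2)
cv2.imwrite("pics/l2.png",o)
g=ctrl.get_obs(); print(g["tool_pos"],g["orientation"],g["clock"])
E
```

```text
Traceback (most recent call last):
ValueError: could not broadcast input array from shape (599,399,3) into shape (600,400,3)
```

```bash
python3 - <<'E'
from look import *
A=np.load("A2.npy",allow_pickle=True).item();B=np.load("B2.npy",allow_pickle=True).item()
a=grid(A,150,180,300,330,2.667); b=grid(B,320,150,500,440,2.2)
o=np.zeros((650,800,3),np.uint8)
o[:a.shape[0],:a.shape[1]]=a; o[:b.shape[0],402:402+b.shape[1]]=b[:650,:398]
cv2.imwrite("pics/l2.png",o[:600])
E
```

```text
(no output)
```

View pics/l2.png

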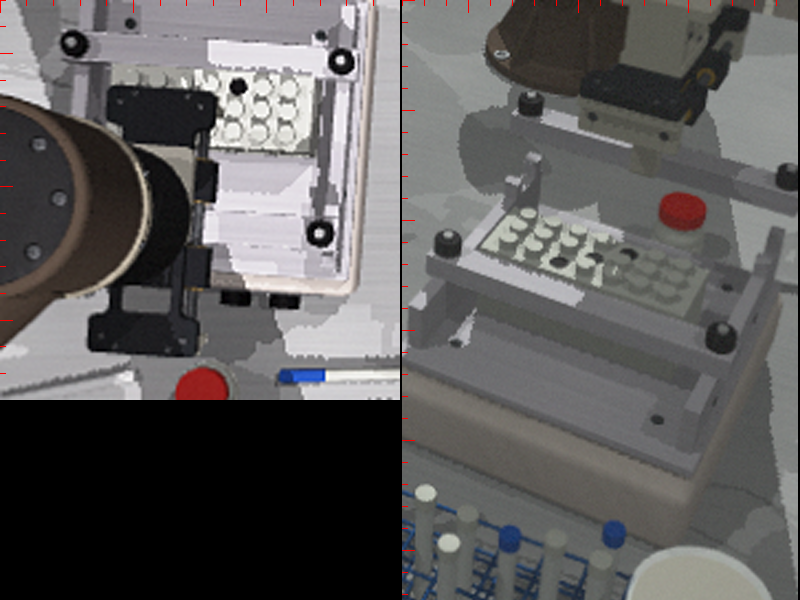

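```bash
python3 - <<'E'
from fit import *
A2=np.load("A2.npy",allow_pickle=True).item();B2=np.load("B2.npy",allow_pickle=True).item()
print(np.abs(np.array(A2["tvec"])-A["tvec"]).max())
yaw=np.radians(-93.7); ux=np.array([np.cos(yaw),np.sin(yaw)])
P=np.array([.5182,.2256])
o2=np.array([[270,267.4]]); o3=np.array([[320+128/2.2,150+97/2.2],[320+388/2.2,150+170/2.2]])
def res(q):
    e,ba,bb=q[0],q[1:3],q[3:5]
    k=lambda s,z:np.r_[P+ux*(s*.112+e),z][None]
    return np.r_[(proj(A,k(1,.223))+ba-o2).ravel(),(proj(B,np.r_[k(1,.223),k(-1,.223)])+bb-o3).ravel(),q[0]*100]
r=least_squares(res,np.zeros(5)); print("e,ba,bb",r.x.round(4),r.fun.round(2))
ba,bb=r.x[1:3],r.x[3:5]
g=lambda q:np.r_[(proj(A,model(np.r_[q,0])[0])+ba-oa).ravel(),(proj(B,model(np.r_[q,0])[1])+bb-ob).ravel()]
s=least_squares(g,[.5,.2,0,.05,.09,.08]); print("shaker",s.x.round(4),s.fun.round(1))
for nm,f in (("top",lambda q:(proj(A,model(np.r_[q,s.x[4:],0])[0])+ba-oa).ravel()),("scene",lambda q:(proj(B,model(np.r_[q,s.x[4:],0])[1])+bb-ob).ravel())):
    t=least_squares(f,s.x[:4]); print(nm,t.x.round(4), "bar target",T(*t.x[:3],[[-.088,0,.132]]).round(4))
print("target",T(*s.x[:3],[[-.088,0,.132]]).round(4))
np.save("bias.npy",np.r_[ba,bb]);np.save("sh.npy",s.x)
E
```

```text
0.0
e,ba,bb [-4.0000e-04  5.7900e-01  1.1380e+00  3.1610e-01  1.5778e+00] [ 0.    0.    0.08 -0.1  -0.08  0.1  -0.04]
shaker [ 0.6058  0.2196 -0.0652  0.0567  0.09    0.0848] [ 0.  -0.3 -0.6  0.3  0.1 -0.2  0.3  0.1  0.3  0.2  0.2  0.  -0.3 -0.
  0.2  0.2  0.2 -0.2  0.1  0.2 -0.2  0.2]
top [ 0.6059  0.2197 -0.0644  0.0568] bar target [[0.518  0.2254 0.132 ]]
scene [ 0.6057  0.2196 -0.0662  0.0567] bar target [[0.5179 0.2254 0.132 ]]
target [[0.518  0.2253 0.132 ]]
```

Request:
send_rows(deltas=[[[0, 0, 0.012], 0], [[0, 0, 0.025], 0], [[0, 0, 0.035], 0], [[0, 0, 0.043], 0], [[0, 0, 0.045], 0]])

```text
clock: 8.17
tool_pos: [0.517, 0.2248, 0.2223]
orientation: [179.9, -0.1, -93.8]
force: [0.0, 0.1, -2.4]
opening: 0.0255
gripper_force: 30.0
```

Request:
send_rows(deltas=[[[0, 0, 0.003], 0], [[0, 0, 0.006], 0], [[0, 0, 0.009], 0], [[0, 0, 0.012], 0], [[0, 0, 0.015], 0]])

```text
clock: 8.58
tool_pos: [0.5178, 0.2257, 0.2121]
orientation: [-180.0, 0.0, -93.7]
force: [-0.2, 0.7, -2.9]
opening: 0.0257
gripper_force: 30.0
```

Request:
send_rows(deltas=[[[0, 0, 0.003], 0], [[0, 0, 0.006], 0], [[0, 0, 0.009], 0], [[0, 0, 0.011], 0], [[0, 0, 0.011], 0]])

```text
clock: 9.0
tool_pos: [0.5177, 0.2257, 0.2034]
orientation: [-180.0, -0.0, -93.7]
force: [0.0, 0.2, -2.2]
opening: 0.0256
gripper_force: 30.0
```

Request:
send_rows(deltas=[[[0, 0, 0], 0], [[0, 0, 0], 0], [[0, 0, 0], 0], [[0, 0, 0], 0], [[0, 0, 0], 0]], gripper=0.42)

```text
clock: 9.42
tool_pos: [0.5178, 0.2257, 0.2035]
orientation: [-180.0, 0.0, -93.7]
force: [0.1, 0.0, 0.4]
opening: 0.0367
gripper_force: 0.0
```

```bash
python3 - <<'E'
from fit import *
from mv import *
b=np.load("bias.npy"); 
os=np.array([(456.25,223),(452.5,287.5),(477.5,289.5)])
s=lambda q:T(*q,[[.08,.031,.045],[-.08,.031,.045],[-.08,-.031,.045]])
r=least_squares(lambda q:(proj(A,s(q))+b[:2]-os).ravel(),[.45,-.35,0]); print(r.x,np.degrees(r.x[2]),r.fun.round(1)); np.save("st.npy",r.x)
P=T(*r.x,[[-.06,0,0],[-.024,0,0],[.012,0,0],[.05,0,0]]); print(P.round(4))
c=load(); c[2]=.26-.071*.8; json.dump(c.tolist(),open(F,'w'))
yw=-180+np.degrees(r.x[2]); 
plan([(c[0],c[1],.30,c[3]),(.50,-.06,.30,-150),(P[0,0],P[0,1],.25,yw),(P[0,0],P[0,1],.19,yw)])
# visual check: predicted tab tops vs top image
o=np.zeros((480,640,3),np.uint8)
E
```

```text
[ 0.54464639 -0.34697979 -0.075877  ] -4.347431975973952 [-0.1 -0.6 -0.3  0.3  0.4  0.3]
[[ 0.4848 -0.3424  0.    ]
 [ 0.5207 -0.3452  0.    ]
 [ 0.5566 -0.3479  0.    ]
 [ 0.5945 -0.3508  0.    ]]
[[[0.0,0.0,-0.024],0.0],[[0.0,0.0,-0.048],0.0],[[0.0,0.0,-0.073],0.0],[[0.0,0.0,-0.097],0.0],[[0.0,0.0,-0.121],0.0]]
[[[0.029,0.0,0.0],0.051],[[0.063,0.0,0.0],0.11],[[0.1,0.0,0.0],0.175],[[0.139,0.0,0.0],0.243],[[0.179,0.0,0.0],0.313]]
[[[0.035,-0.019,0.0],0.07],[[0.069,-0.037,0.0],0.138],[[0.102,-0.055,0.0],0.202],[[0.132,-0.071,0.0],0.261],[[0.157,-0.085,0.0],0.313]]
[[[0.016,-0.024,0.005],0.031],[[0.034,-0.052,0.011],0.067],[[0.054,-0.083,0.017],0.106],[[0.075,-0.115,0.024],0.148],[[0.097,-0.148,0.031],0.191]]
[[[0.01,-0.038,0.007],0.042],[[0.021,-0.075,0.014],0.084],[[0.031,-0.11,0.021],0.123],[[0.04,-0.142,0.026],0.159],[[0.048,-0.17,0.032],0.19]]
[[[0.0,0.0,0.015],0.0],[[0.0,0.0,0.03],0.0],[[0.0,0.0,0.045],0.0],[[0.0,0.0,0.06],0.0],[[0.0,0.0,0.075],0.0]]
cmd [   0.4849   -0.3423    0.1896 -184.33  ]
```

Request:
send_rows(deltas=[[[0, 0, -0.01], 0], [[0, 0, -0.03], 0], [[0, 0, -0.06], 0], [[0, 0, -0.09], 0], [[0, 0, -0.121], 0]])

```text
clock: 9.83
tool_pos: [0.5176, 0.2255, 0.3017]
orientation: [-180.0, -0.0, -93.7]
force: [0.5, 0.8, -0.6]
opening: 0.0372
gripper_force: 0.0
```

Request:
send_rows(deltas=[[[0.029, 0.0, 0.0], 0.051], [[0.063, 0.0, 0.0], 0.11], [[0.1, 0.0, 0.0], 0.175], [[0.139, 0.0, 0.0], 0.243], [[0.179, 0.0, 0.0], 0.313]], gripper=0.7)

```text
clock: 10.25
tool_pos: [0.5082, 0.0817, 0.301]
orientation: [-180.0, 0.0, -122.1]
force: [0.1, -0.3, -0.1]
opening: 0.06
gripper_force: 0.0
```

Request:
send_rows(deltas=[[[0.035, -0.019, 0.0], 0.07], [[0.069, -0.037, 0.0], 0.138], [[0.102, -0.055, 0.0], 0.202], [[0.132, -0.071, 0.0], 0.261], [[0.157, -0.085, 0.0], 0.313]])

```text
clock: 10.67
tool_pos: [0.4995, -0.0616, 0.3011]
orientation: [-180.0, 0.1, -150.3]
force: [-0.8, -0.5, 0.6]
opening: 0.0615
gripper_force: 0.0
```

Request:
send_rows(deltas=[[[0.016, -0.024, 0.005], 0.031], [[0.034, -0.052, 0.011], 0.067], [[0.054, -0.083, 0.017], 0.106], [[0.075, -0.115, 0.024], 0.148], [[0.097, -0.148, 0.031], 0.191]])

```text
clock: 11.08
tool_pos: [0.4917, -0.2025, 0.2761]
orientation: [-180.0, 0.1, -167.4]
force: [1.0, -0.7, 0.5]
opening: 0.0615
gripper_force: 0.0
```

Request:
send_rows(deltas=[[[0.01, -0.038, 0.007], 0.042], [[0.021, -0.075, 0.014], 0.084], [[0.031, -0.11, 0.021], 0.123], [[0.04, -0.142, 0.026], 0.159], [[0.048, -0.17, 0.032], 0.19]])

```text
clock: 11.5
tool_pos: [0.4842, -0.3442, 0.2502]
orientation: [-180.0, 0.0, 175.5]
force: [1.2, -0.2, -0.5]
opening: 0.0615
gripper_force: 0.0
```

Request:
send_rows(deltas=[[[0.0, 0.0, 0.015], 0.0], [[0.0, 0.0, 0.03], 0.0], [[0.0, 0.0, 0.045], 0.0], [[0.0, 0.0, 0.06], 0.0], [[0.0, 0.0, 0.075], 0.0]])

```text
clock: 11.92
tool_pos: [0.4845, -0.3425, 0.1899]
orientation: [-180.0, 0.0, 175.7]
force: [-0.3, -0.1, -0.4]
opening: 0.0617
gripper_force: 0.0
```

```bash
python3 - <<'E'
from look import *
g=ctrl.get_obs(); print(g["tool_pos"],g["orientation"][2],g["clock"])
A=ctrl.snapshot("top"); B=ctrl.snapshot("scene"); np.save("A3.npy",A,allow_pickle=True); np.save("B3.npy",B,allow_pickle=True)
a=grid(A,165,180,300,310,2.9); b=grid(B,120,110,250,270,3); c=grid(B,340,230,500,330,2.4)
o=np.zeros((600,800,3),np.uint8)
o[:a.shape[0],:a.shape[1]]=a; o[:b.shape[0],400:400+b.shape[1]]=b[:,:400]; c=c[:600-380];o[380:380+c.shape[0],:c.shape[1]]=c
cv2.imwrite("pics/l3.png",o)
E
```

```text
[ 0.48453265 -0.34252809  0.18991094] 175.66387547438956 11.9167
```

View pics/l3.png

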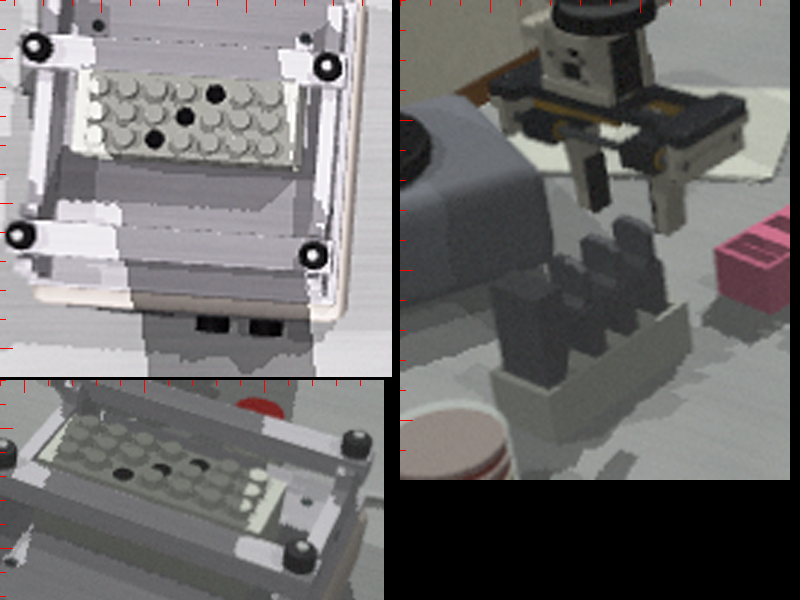

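Request:
send_rows(deltas=[[[0, 0, 0.012], 0], [[0, 0, 0.024], 0], [[0, 0, 0.034], 0], [[0, 0, 0.041], 0], [[0, 0, 0.042], 0]])

```text
clock: 12.43
tool_pos: [0.4838, -0.342, 0.1548]
orientation: [180.0, -0.1, 175.7]
force: [-0.5, 0.1, 0.4]
opening: 0.0614
gripper_force: 0.0
```

Request:
send_rows(deltas=[[[0, 0, 0], 0], [[0, 0, 0], 0], [[0, 0, 0], 0], [[0, 0, 0], 0], [[0, 0, 0], 0]], gripper=0)

```text
clock: 12.85
tool_pos: [0.4846, -0.3423, 0.1565]
orientation: [-180.0, 0.0, 175.7]
force: [-0.0, -1.3, 0.3]
opening: 0.0353
gripper_force: 30.0
```

Request:
send_rows(deltas=[[[0, 0, 0], 0], [[0, 0, 0], 0], [[0, 0, 0], 0], [[0, 0, 0], 0], [[0, 0, 0], 0]])

```text
clock: 13.27
tool_pos: [0.4846, -0.3424, 0.1565]
orientation: [-180.0, 0.0, 175.7]
force: [-0.9, -0.7, 3.5]
opening: 0.0355
gripper_force: 30.0
```

```bash
python3 - <<'E'
from fit import *
from mv import *
c=load(); c[2]-=.042*.8; json.dump(c.tolist(),open(F,'w'))
sh=np.load("sh.npy"); yw=-180+np.degrees(sh[2]); t=T(*sh[:3],[[-.036,0,0]])[0]; print(t,c)
plan([(c[0],c[1],.28,c[3]),(t[0],t[1],.35,yw),(t[0],t[1],.258,yw)])
E
```

```text
[0.56989214 0.22195634 0.        ] [ 4.8491795e-01 -3.4230467e-01  1.5600000e-01 -1.8433000e+02]
[[[0.0,0.0,-0.031],0.0],[[0.0,0.0,-0.062],0.0],[[0.0,0.0,-0.093],0.0],[[0.0,0.0,-0.124],0.0],[[0.0,0.0,-0.155],0.0]]
[[[-0.002,0.028,-0.003],0.0],[[-0.004,0.058,-0.007],-0.001],[[-0.007,0.091,-0.011],-0.001],[[-0.009,0.125,-0.015],-0.001],[[-0.012,0.161,-0.02],-0.001]]
[[[-0.003,0.037,-0.004],-0.001],[[-0.006,0.076,-0.009],-0.001],[[-0.009,0.115,-0.014],-0.002],[[-0.012,0.155,-0.019],-0.002],[[-0.015,0.195,-0.024],-0.002]]
[[[-0.003,0.04,-0.005],-0.001],[[-0.006,0.079,-0.01],-0.001],[[-0.009,0.118,-0.014],-0.001],[[-0.012,0.157,-0.019],-0.002],[[-0.015,0.194,-0.024],-0.002]]
[[[-0.003,0.036,-0.004],0.0],[[-0.006,0.07,-0.008],-0.001],[[-0.008,0.103,-0.012],-0.001],[[-0.011,0.133,-0.016],-0.001],[[-0.013,0.161,-0.019],-0.002]]
[[[0.0,0.0,0.023],0.0],[[0.0,0.0,0.046],0.0],[[0.0,0.0,0.069],0.0],[[0.0,0.0,0.092],0.0],[[0.0,0.0,0.115],0.0]]
cmd [   0.5698    0.2219    0.2576 -183.7   ]
```

Request:
send_rows(deltas=[[[0.0, 0.0, -0.031], 0.0], [[0.0, 0.0, -0.062], 0.0], [[0.0, 0.0, -0.093], 0.0], [[0.0, 0.0, -0.124], 0.0], [[0.0, 0.0, -0.155], 0.0]])

```text
clock: 13.68
tool_pos: [0.484, -0.342, 0.2808]
orientation: [180.0, -0.1, 175.7]
force: [1.0, -0.7, -0.6]
opening: 0.0358
gripper_force: 30.0
```

Request:
send_rows(deltas=[[[-0.002, 0.028, -0.003], 0.0], [[-0.004, 0.058, -0.007], -0.001], [[-0.007, 0.091, -0.011], -0.001], [[-0.009, 0.125, -0.015], -0.001], [[-0.012, 0.161, -0.02], -0.001]])

```text
clock: 14.1
tool_pos: [0.5031, -0.2135, 0.2957]
orientation: [180.0, -0.1, 175.7]
force: [1.2, 0.2, -1.2]
opening: 0.0356
gripper_force: 30.0
```

Request:
send_rows(deltas=[[[-0.003, 0.037, -0.004], -0.001], [[-0.006, 0.076, -0.009], -0.001], [[-0.009, 0.115, -0.014], -0.002], [[-0.012, 0.155, -0.019], -0.002], [[-0.015, 0.195, -0.024], -0.002]])

```text
clock: 14.52
tool_pos: [0.5268, -0.0583, 0.3152]
orientation: [180.0, -0.0, 175.9]
force: [0.5, -0.3, -1.1]
opening: 0.0355
gripper_force: 30.0
```

Request:
send_rows(deltas=[[[-0.003, 0.04, -0.005], -0.001], [[-0.006, 0.079, -0.01], -0.001], [[-0.009, 0.118, -0.014], -0.001], [[-0.012, 0.157, -0.019], -0.002], [[-0.015, 0.194, -0.024], -0.002]])

```text
clock: 14.93
tool_pos: [0.5498, 0.0958, 0.3343]
orientation: [-180.0, -0.0, 176.1]
force: [0.6, 0.0, -1.0]
opening: 0.0355
gripper_force: 30.0
```

Request:
send_rows(deltas=[[[-0.003, 0.036, -0.004], 0.0], [[-0.006, 0.07, -0.008], -0.001], [[-0.008, 0.103, -0.012], -0.001], [[-0.011, 0.133, -0.016], -0.001], [[-0.013, 0.161, -0.019], -0.002]])

```text
clock: 15.35
tool_pos: [0.569, 0.2234, 0.3494]
orientation: [-180.0, -0.0, 176.3]
force: [-0.1, -0.8, -0.9]
opening: 0.0357
gripper_force: 30.0
```

```bash
python3 - <<'E'
from look import *
g=ctrl.get_obs(); print(g["tool_pos"],g["orientation"],g["force"],g["clock"],g["opening"])
A=ctrl.snapshot("top"); B=ctrl.snapshot("scene"); np.save("A4.npy",A,allow_pickle=True); np.save("B4.npy",B,allow_pickle=True)
a=grid(A,165,180,300,310,2.9); b=grid(B,340,130,480,320,2.8)
o=np.zeros((600,800,3),np.uint8)
o[:a.shape[0],:a.shape[1]]=a; o[:b.shape[0],400:400+b.shape[1]]=b[:600,:400]
cv2.imwrite("pics/l4.png",o)
E
```

```text
[0.5690217  0.22344616 0.34936386] [-1.79979421e+02 -4.90550479e-02  1.76329817e+02] [-0.13200743 -0.81630262 -0.88921109] 15.35 0.035724725577034724
```

View pics/l4.png

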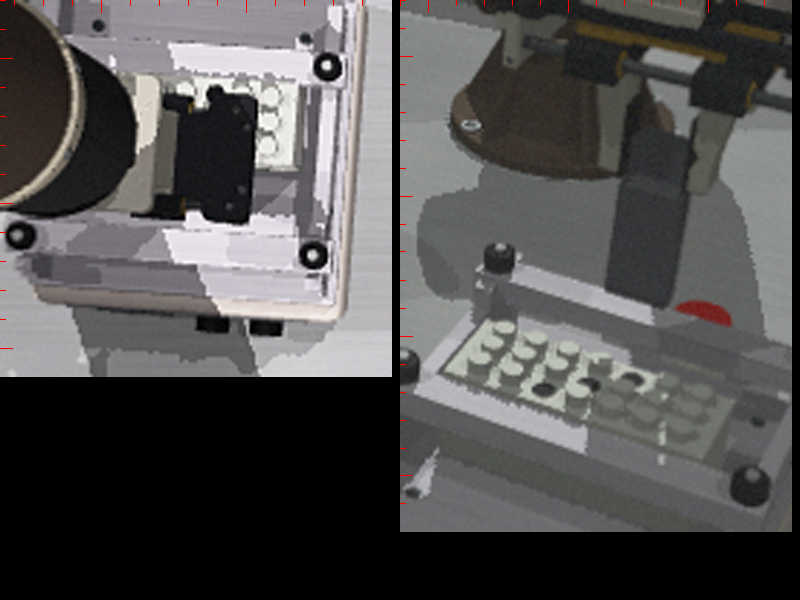

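```bash
python3 - <<'E'
from fit import *
b=np.load("bias.npy"); sh=np.load("sh.npy"); yw=sh[2]
obs=np.array([(413.2,233.6),(434.6,239.6)])
obs2=np.array([(340+205/2.8,130+285/2.8),(340+268/2.8,130+305/2.8)])
for zb in (.198,.2):
  P=T(.5698,.2219,yw,[[.006,-.02,zb],[.006,.02,zb]])
  print((proj(B,P)+b[2:]).round(1))
  r=least_squares(lambda q:(proj(B,P+np.r_[q,0])+b[2:]-obs).ravel(),[0,0]); print(r.x.round(4),r.fun.round(1))
E
```

```text
[[410.8 233.5]
 [432.3 240.1]]
[-0.0025  0.0035] [-0.1 -0.3  0.1  0.3]
[[410.9 232.6]
 [432.5 239.1]]
[0.0004 0.0041] [-0.1 -0.3  0.1  0.3]
```

Request:
send_rows(deltas=[[[0.0, 0.0, 0.023], 0.0], [[0.0, 0.0, 0.046], 0.0], [[0.0, 0.0, 0.069], 0.0], [[0.0, 0.0, 0.092], 0.0], [[0.0, 0.0, 0.115], 0.0]])

```text
clock: 15.87
tool_pos: [0.5687, 0.2212, 0.2565]
orientation: [-180.0, -0.0, 176.3]
force: [0.3, 0.1, 0.0]
opening: 0.0359
gripper_force: 30.0
```

Request:
send_rows(deltas=[[[0.0, 0.0, 0.005], 0.0], [[0.0, 0.0, 0.01], 0.0], [[0.0, 0.0, 0.014], 0.0], [[0.0, 0.0, 0.018], 0.0], [[0.0, 0.0, 0.019], 0.0]])

```text
clock: 16.28
tool_pos: [0.5694, 0.2219, 0.2429]
orientation: [180.0, 0.0, 176.3]
force: [1.0, -0.1, -0.9]
opening: 0.0356
gripper_force: 30.0
```

Request:
send_rows(deltas=[[[-0.001, 0, 0], 0], [[-0.002, 0, 0], 0], [[-0.003, 0, 0], 0], [[-0.004, 0, 0], 0], [[-0.005, 0, 0], 0]])

```text
clock: 16.7
tool_pos: [0.5734, 0.2217, 0.2428]
orientation: [180.0, 0.0, 176.3]
force: [-0.2, 0.6, -0.4]
opening: 0.0357
gripper_force: 30.0
```

Request:
send_rows(deltas=[[[-0.001, 0, 0], 0], [[-0.002, 0, 0], 0], [[-0.003, 0, 0], 0], [[-0.003, 0, 0], 0], [[-0.003, 0, 0], 0]])

```text
clock: 17.12
tool_pos: [0.5756, 0.2215, 0.2425]
orientation: [-180.0, -0.0, 176.3]
force: [0.9, 0.5, -0.9]
opening: 0.0356
gripper_force: 30.0
```

Request:
send_rows(deltas=[[[-0.001, 0, 0], 0], [[-0.002, 0, 0], 0], [[-0.003, 0, 0], 0], [[-0.003, 0, 0], 0], [[-0.003, 0, 0], 0]])

```text
clock: 17.53
tool_pos: [0.5775, 0.2212, 0.2423]
orientation: [-180.0, -0.1, 176.3]
force: [-3.9, -0.0, -0.1]
opening: 0.0358
gripper_force: 30.0
```

Request:
send_rows(deltas=[[[0.0, 0, 0.001], 0], [[0.001, 0, 0.001], 0], [[0.001, 0, 0.002], 0], [[0.001, 0, 0.002], 0], [[0.001, 0, 0.002], 0]])

```text
clock: 17.95
tool_pos: [0.5772, 0.2214, 0.2415]
orientation: [180.0, 0.0, 176.3]
force: [-5.0, -1.6, 4.9]
opening: 0.0358
gripper_force: 30.0
```

Request:
send_rows(deltas=[[[0, 0, 0], 0], [[0, 0, 0], 0], [[0, 0, 0], 0], [[0, 0, 0], 0], [[0, 0, 0], 0]], gripper=0.65)

```text
clock: 18.37
tool_pos: [0.5774, 0.2214, 0.2408]
orientation: [180.0, 0.0, 176.3]
force: [-0.6, 0.2, -0.7]
opening: 0.0564
gripper_force: 0.0
```

```bash
python3 - <<'E'
from fit import *
from mv import *
c=load(); y=np.radians(c[3]); c[2]-=.021*.8-.0; c[2]=.2576-.021*.8; d=-.010*.8; c[0]+=np.cos(y)*d; c[1]+=np.sin(y)*d
json.dump(c.tolist(),open(F,'w')); print(c)
st=np.load("st.npy"); p=T(*st,[[-.024,0,0]])[0]; yw=-180+np.degrees(st[2])
plan([(c[0],c[1],.30,c[3]),(p[0],p[1],.25,yw),(p[0],p[1],.156,yw)])
E
```

```text
[   0.5777492     0.22133442    0.2408     -183.7       ]
[[[0.0,0.0,-0.015],0.0],[[0.0,0.0,-0.03],0.0],[[0.0,0.0,-0.044],0.0],[[0.0,0.0,-0.059],0.0],[[0.0,0.0,-0.074],0.0]]
[[[0.001,-0.028,0.002],0.0],[[0.002,-0.058,0.005],0.001],[[0.003,-0.091,0.008],0.001],[[0.004,-0.125,0.011],0.001],[[0.006,-0.161,0.014],0.002]]
[[[0.001,-0.037,0.003],0.0],[[0.002,-0.076,0.007],0.0],[[0.004,-0.115,0.01],0.001],[[0.005,-0.155,0.014],0.001],[[0.006,-0.195,0.017],0.002]]
[[[0.001,-0.04,0.004],0.0],[[0.002,-0.079,0.007],0.0],[[0.004,-0.118,0.011],0.001],[[0.005,-0.157,0.014],0.001],[[0.006,-0.194,0.017],0.002]]
[[[0.001,-0.036,0.004],0.0],[[0.002,-0.071,0.007],0.0],[[0.003,-0.103,0.009],0.001],[[0.003,-0.133,0.012],0.001],[[0.004,-0.161,0.014],0.001]]
[[[0.0,0.0,0.024],0.0],[[0.0,0.0,0.047],0.0],[[0.0,0.0,0.071],0.0],[[0.0,0.0,0.094],0.0],[[0.0,0.0,0.118],0.0]]
cmd [ 5.2080e-01 -3.4490e-01  1.5600e-01 -1.8433e+02]
```

Request:
send_rows(deltas=[[[0.0, 0.0, -0.01], 0.0], [[0.0, 0.0, -0.025], 0.0], [[0.0, 0.0, -0.042], 0.0], [[0.0, 0.0, -0.059], 0.0], [[0.0, 0.0, -0.074], 0.0]])

```text
clock: 18.78
tool_pos: [0.5774, 0.2214, 0.3018]
orientation: [180.0, 0.1, 176.3]
force: [-0.3, 0.5, 0.1]
opening: 0.0572
gripper_force: 0.0
```

Request:
send_rows(deltas=[[[0.001, -0.028, 0.002], 0.0], [[0.002, -0.058, 0.005], 0.001], [[0.003, -0.091, 0.008], 0.001], [[0.004, -0.125, 0.011], 0.001], [[0.006, -0.161, 0.014], 0.002]], gripper=0.7)

```text
clock: 19.2
tool_pos: [0.5641, 0.0923, 0.2896]
orientation: [180.0, 0.1, 176.2]
force: [0.3, -0.4, 0.8]
opening: 0.0613
gripper_force: 0.0
```

Request:
send_rows(deltas=[[[0.001, -0.037, 0.003], 0.0], [[0.002, -0.076, 0.007], 0.0], [[0.004, -0.115, 0.01], 0.001], [[0.005, -0.155, 0.014], 0.001], [[0.006, -0.195, 0.017], 0.002]])

```text
clock: 19.62
tool_pos: [0.5485, -0.0635, 0.276]
orientation: [180.0, 0.1, 176.0]
force: [-0.0, 0.0, 0.1]
opening: 0.0614
gripper_force: 0.0
```

Request:
send_rows(deltas=[[[0.001, -0.04, 0.004], 0.0], [[0.002, -0.079, 0.007], 0.0], [[0.004, -0.118, 0.011], 0.001], [[0.005, -0.157, 0.014], 0.001], [[0.006, -0.194, 0.017], 0.002]])

```text
clock: 20.03
tool_pos: [0.5328, -0.2183, 0.2625]
orientation: [-180.0, 0.1, 175.8]
force: [0.4, 0.2, -0.7]
opening: 0.0614
gripper_force: 0.0
```

Request:
send_rows(deltas=[[[0.001, -0.036, 0.004], 0.0], [[0.002, -0.071, 0.007], 0.0], [[0.003, -0.103, 0.009], 0.001], [[0.003, -0.133, 0.012], 0.001], [[0.004, -0.161, 0.014], 0.001]])

```text
clock: 20.45
tool_pos: [0.5202, -0.3465, 0.251]
orientation: [-180.0, 0.0, 175.7]
force: [-0.0, 1.1, 0.2]
opening: 0.0612
gripper_force: 0.0
```

Request:
send_rows(deltas=[[[0.0, 0.0, 0.024], 0.0], [[0.0, 0.0, 0.047], 0.0], [[0.0, 0.0, 0.071], 0.0], [[0.0, 0.0, 0.094], 0.0], [[0.0, 0.0, 0.118], 0.0]])

```text
clock: 20.87
tool_pos: [0.5206, -0.3452, 0.1561]
orientation: [-180.0, 0.1, 175.7]
force: [0.9, 0.4, -0.1]
opening: 0.061
gripper_force: 0.0
```

Request:
send_rows(deltas=[[[0, 0, 0], 0], [[0, 0, 0], 0], [[0, 0, 0], 0], [[0, 0, 0], 0], [[0, 0, 0], 0]], gripper=0)

```text
clock: 21.28
tool_pos: [0.5211, -0.3451, 0.1577]
orientation: [-180.0, 0.1, 175.7]
force: [-0.9, 0.4, 3.3]
opening: 0.0361
gripper_force: 30.0
```

Request:
send_rows(deltas=[[[0, 0, 0], 0], [[0, 0, 0], 0], [[0, 0, 0], 0], [[0, 0, 0], 0], [[0, 0, 0], 0]])

```text
clock: 21.7
tool_pos: [0.5211, -0.3452, 0.1577]
orientation: [-179.9, 0.1, 175.7]
force: [-0.1, 1.1, 7.3]
opening: 0.0354
gripper_force: 30.0
```

```bash
python3 - <<'E'
from look import *
from mv import *
from fit import T
g=ctrl.get_obs(); print(g["tool_pos"],g["orientation"],g["force"],g["clock"],g["opening"],g["gripper_force"])
A=ctrl.snapshot("top"); B=ctrl.snapshot("scene")
a=grid(A,165,180,300,310,2.9); b=grid(B,340,190,480,330,2.8)
o=np.zeros((400,800,3),np.uint8)
o[:a.shape[0],:a.shape[1]]=a; o[:b.shape[0],400:400+b.shape[1]]=b[:600,:400]
cv2.imwrite("pics/l5.png",o)
sh=np.load("sh.npy"); yw=-180+np.degrees(sh[2]); t=T(*sh[:3],[[-.051,-.002,0]])[0]; c=load()
plan([(c[0],c[1],.28,c[3]),(t[0],t[1],.35,yw),(t[0],t[1],.258,yw),(t[0],t[1],.2424,yw)])
E
```

```text
[ 0.5211119  -0.34517078  0.15765877] [-1.79944886e+02  1.36624549e-01  1.75701607e+02] [-0.14007674  1.14147411  7.30018216] 21.7 0.035369011879509624 29.971713141712826
[[[0.0,0.0,-0.031],0.0],[[0.0,0.0,-0.062],0.0],[[0.0,0.0,-0.093],0.0],[[0.0,0.0,-0.124],0.0],[[0.0,0.0,-0.155],0.0]]
[[[0.0,0.028,-0.003],0.0],[[0.001,0.058,-0.007],-0.001],[[0.001,0.09,-0.011],-0.001],[[0.002,0.125,-0.015],-0.001],[[0.003,0.161,-0.02],-0.001]]
[[[0.0,0.037,-0.004],-0.001],[[0.001,0.075,-0.009],-0.001],[[0.001,0.114,-0.014],-0.002],[[0.002,0.153,-0.019],-0.002],[[0.002,0.193,-0.024],-0.002]]
[[[0.001,0.04,-0.005],-0.001],[[0.001,0.08,-0.01],-0.001],[[0.002,0.119,-0.014],-0.001],[[0.002,0.157,-0.019],-0.002],[[0.002,0.194,-0.024],-0.002]]
[[[0.001,0.036,-0.004],0.0],[[0.001,0.07,-0.008],-0.001],[[0.001,0.102,-0.012],-0.001],[[0.001,0.133,-0.016],-0.001],[[0.002,0.161,-0.019],-0.002]]
[[[0.0,0.0,0.023],0.0],[[0.0,0.0,0.046],0.0],[[0.0,0.0,0.069],0.0],[[0.0,0.0,0.092],0.0],[[0.0,-0.001,0.115],0.0]]
[[[0.0,0.0,0.004],0.0],[[0.0,0.0,0.008],0.0],[[0.0,0.0,0.011],0.0],[[0.0,0.0,0.015],0.0],[[0.0,0.0,0.019],0.0]]
cmd [   0.5544    0.2206    0.2424 -183.7   ]
```

View pics/l5.png

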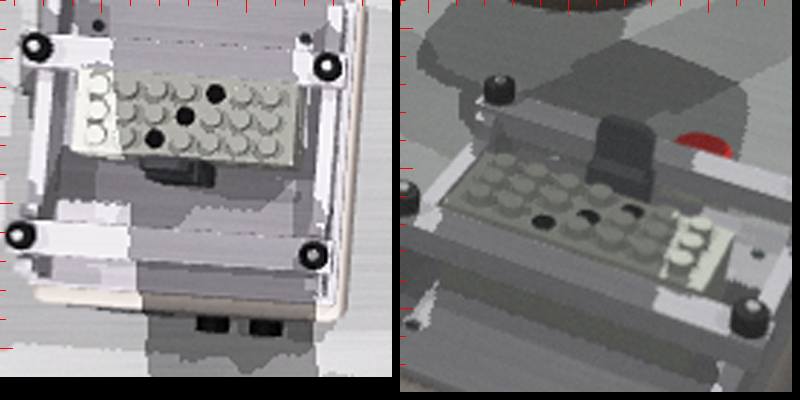

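Request:
send_rows(deltas=[[[0.0, 0.0, -0.031], 0.0], [[0.0, 0.0, -0.062], 0.0], [[0.0, 0.0, -0.093], 0.0], [[0.0, 0.0, -0.124], 0.0], [[0.0, 0.0, -0.155], 0.0]])

```text
clock: 22.22
tool_pos: [0.52, -0.3446, 0.2813]
orientation: [180.0, -0.0, 175.7]
force: [0.8, -0.8, -0.8]
opening: 0.0359
gripper_force: 30.0
```

Request:
send_rows(deltas=[[[0.0, 0.028, -0.003], 0.0], [[0.001, 0.058, -0.007], -0.001], [[0.001, 0.09, -0.011], -0.001], [[0.002, 0.125, -0.015], -0.001], [[0.003, 0.161, -0.02], -0.001]])

```text
clock: 22.63
tool_pos: [0.5271, -0.2152, 0.2961]
orientation: [180.0, -0.0, 175.7]
force: [0.5, 0.4, -0.2]
opening: 0.0356
gripper_force: 30.0
```

Request:
send_rows(deltas=[[[0.0, 0.037, -0.004], -0.001], [[0.001, 0.075, -0.009], -0.001], [[0.001, 0.114, -0.014], -0.002], [[0.002, 0.153, -0.019], -0.002], [[0.002, 0.193, -0.024], -0.002]])

```text
clock: 23.05
tool_pos: [0.5369, -0.0607, 0.3157]
orientation: [180.0, 0.0, 175.9]
force: [1.3, 0.6, -0.0]
opening: 0.0358
gripper_force: 30.0
```

Request:
send_rows(deltas=[[[0.001, 0.04, -0.005], -0.001], [[0.001, 0.08, -0.01], -0.001], [[0.002, 0.119, -0.014], -0.001], [[0.002, 0.157, -0.019], -0.002], [[0.002, 0.194, -0.024], -0.002]])

```text
clock: 23.47
tool_pos: [0.5463, 0.0944, 0.3349]
orientation: [180.0, -0.0, 176.1]
force: [0.9, 0.2, -0.2]
opening: 0.0357
gripper_force: 30.0
```

Request:
send_rows(deltas=[[[0.001, 0.036, -0.004], 0.0], [[0.001, 0.07, -0.008], -0.001], [[0.001, 0.102, -0.012], -0.001], [[0.001, 0.133, -0.016], -0.001], [[0.002, 0.161, -0.019], -0.002]])

```text
clock: 23.88
tool_pos: [0.5536, 0.2229, 0.35]
orientation: [180.0, -0.0, 176.3]
force: [0.0, -0.1, 0.4]
opening: 0.0355
gripper_force: 30.0
```

Request:
send_rows(deltas=[[[0.0, 0.0, 0.023], 0.0], [[0.0, 0.0, 0.046], 0.0], [[0.0, 0.0, 0.069], 0.0], [[0.0, 0.0, 0.092], 0.0], [[0.0, -0.001, 0.115], 0.0]])

```text
clock: 24.3
tool_pos: [0.5535, 0.2207, 0.2569]
orientation: [180.0, -0.0, 176.3]
force: [1.2, 0.4, -1.1]
opening: 0.0359
gripper_force: 30.0
```

Request:
send_rows(deltas=[[[0.0, 0.0, 0.004], 0.0], [[0.0, 0.0, 0.008], 0.0], [[0.0, 0.0, 0.011], 0.0], [[0.0, 0.0, 0.015], 0.0], [[0.0, 0.0, 0.018], 0.0]])

```text
clock: 24.72
tool_pos: [0.5542, 0.2209, 0.2441]
orientation: [179.9, 0.1, 176.3]
force: [0.6, -0.3, -1.8]
opening: 0.0353
gripper_force: 30.0
```

Request:
send_rows(deltas=[[[-0.001, 0, 0], 0], [[-0.002, 0, 0], 0], [[-0.003, 0, 0], 0], [[-0.004, 0, 0], 0], [[-0.005, 0, 0], 0]])

```text
clock: 25.13
tool_pos: [0.5581, 0.2204, 0.2436]
orientation: [180.0, 0.0, 176.3]
force: [-0.0, 0.4, -1.9]
opening: 0.0356
gripper_force: 30.0
```

Request:
send_rows(deltas=[[[-0.001, 0, 0], 0], [[-0.002, 0, 0], 0], [[-0.003, 0, 0], 0], [[-0.003, 0, 0], 0], [[-0.003, 0, 0], 0]])

```text
clock: 25.55
tool_pos: [0.5599, 0.2201, 0.2431]
orientation: [-180.0, -0.1, 176.3]
force: [-2.8, 0.1, -0.4]
opening: 0.0358
gripper_force: 30.0
```

Request:
send_rows(deltas=[[[0.0, 0, 0.001], 0], [[0.001, 0, 0.001], 0], [[0.001, 0, 0.002], 0], [[0.001, 0, 0.003], 0], [[0.001, 0, 0.003], 0]])

```text
clock: 25.97
tool_pos: [0.5597, 0.2202, 0.2426]
orientation: [180.0, 0.1, 176.3]
force: [-5.3, -1.4, 11.4]
opening: 0.0355
gripper_force: 30.0
```

Request:
send_rows(deltas=[[[0, 0, 0], 0], [[0, 0, 0], 0], [[0, 0, 0], 0], [[0, 0, 0], 0], [[0, 0, 0], 0]], gripper=0.65)

```text
clock: 26.38
tool_pos: [0.5596, 0.2203, 0.2407]
orientation: [-180.0, -0.0, 176.3]
force: [0.2, -0.6, 0.6]
opening: 0.0562
gripper_force: 0.0
```

```bash
python3 - <<'E'
from fit import *
from mv import *
b=np.load("bias.npy"); st=np.load("st.npy")
c=load(); y=np.radians(c[3]); c[2]=.2424+.0008-.003*.8; d=-.007*.8; c[0]+=np.cos(y)*d; c[1]+=np.sin(y)*d
json.dump(c.tolist(),open(F,'w')); print(c)
co=np.array([(470,224.3),(489.3,225),(488.8,237),(468,236.3)])
w=np.array([at_z(A,q-b[:2],.12) for q in co]); print(w.round(4))
R=np.array([[np.cos(st[2]),-np.sin(st[2])],[np.sin(st[2]),np.cos(st[2])]])
print("in stand",((w[:,:2]-st[:2])@R).round(4))
E
```

```text
[   0.56001155    0.22019986    0.2408     -183.7       ]
[[ 0.6136 -0.333   0.12  ]
 [ 0.612  -0.3768  0.12  ]
 [ 0.5844 -0.3752  0.12  ]
 [ 0.586  -0.328   0.12  ]]
in stand [[ 0.0677  0.0191]
 [ 0.0694 -0.0247]
 [ 0.0418 -0.0251]
 [ 0.0398  0.022 ]]
```

```bash
python3 - <<'E'
from fit import *
from mv import *
st=np.load("st.npy"); p=T(*st,[[.055,-.001,0]])[0]; yw=-180+np.degrees(st[2]); c=load()
plan([(c[0],c[1],.30,c[3]),(p[0],p[1],.22,yw),(p[0],p[1],.126,yw)])
E
```

```text
[[[0.0,0.0,-0.015],0.0],[[0.0,0.0,-0.03],0.0],[[0.0,0.0,-0.044],0.0],[[0.0,0.0,-0.059],0.0],[[0.0,0.0,-0.074],0.0]]
[[[-0.004,-0.028,0.004],0.0],[[-0.008,-0.058,0.008],0.001],[[-0.012,-0.091,0.013],0.001],[[-0.017,-0.125,0.018],0.001],[[-0.022,-0.161,0.023],0.002]]
[[[-0.005,-0.037,0.005],0.0],[[-0.01,-0.076,0.01],0.0],[[-0.015,-0.115,0.016],0.001],[[-0.021,-0.154,0.021],0.001],[[-0.026,-0.194,0.027],0.002]]
[[[-0.006,-0.04,0.006],0.0],[[-0.011,-0.08,0.011],0.0],[[-0.017,-0.119,0.017],0.001],[[-0.022,-0.157,0.022],0.001],[[-0.028,-0.194,0.027],0.002]]
[[[-0.005,-0.036,0.005],0.0],[[-0.01,-0.071,0.01],0.0],[[-0.014,-0.103,0.015],0.001],[[-0.019,-0.133,0.019],0.001],[[-0.023,-0.161,0.023],0.001]]
[[[0.0,0.0,0.023],0.0],[[0.0,0.0,0.047],0.0],[[0.0,0.0,0.07],0.0],[[0.0,0.0,0.094],0.0],[[0.0,0.0,0.117],0.0]]
cmd [ 5.9970e-01 -3.5190e-01  1.2640e-01 -1.8433e+02]
```

Request:
send_rows(deltas=[[[0.0, 0.0, -0.01], 0.0], [[0.0, 0.0, -0.025], 0.0], [[0.0, 0.0, -0.042], 0.0], [[0.0, 0.0, -0.059], 0.0], [[0.0, 0.0, -0.074], 0.0]])

```text
clock: 26.8
tool_pos: [0.5597, 0.2203, 0.3016]
orientation: [180.0, 0.0, 176.3]
force: [0.4, -0.0, 0.0]
opening: 0.0571
gripper_force: 0.0
```

Request:
send_rows(deltas=[[[-0.004, -0.028, 0.004], 0.0], [[-0.008, -0.058, 0.008], 0.001], [[-0.012, -0.091, 0.013], 0.001], [[-0.017, -0.125, 0.018], 0.001], [[-0.022, -0.161, 0.023], 0.002]], gripper=0.78)

```text
clock: 27.22
tool_pos: [0.5688, 0.0897, 0.2823]
orientation: [180.0, 0.0, 176.2]
force: [-0.1, -0.1, -0.1]
opening: 0.0683
gripper_force: 0.0
```

Request:
send_rows(deltas=[[[-0.005, -0.037, 0.005], 0.0], [[-0.01, -0.076, 0.01], 0.0], [[-0.015, -0.115, 0.016], 0.001], [[-0.021, -0.154, 0.021], 0.001], [[-0.026, -0.194, 0.027], 0.002]])

```text
clock: 27.63
tool_pos: [0.5792, -0.0671, 0.2608]
orientation: [180.0, 0.1, 176.0]
force: [2.0, -0.4, 0.3]
opening: 0.0682
gripper_force: 0.0
```

Request:
send_rows(deltas=[[[-0.006, -0.04, 0.006], 0.0], [[-0.011, -0.08, 0.011], 0.0], [[-0.017, -0.119, 0.017], 0.001], [[-0.022, -0.157, 0.022], 0.001], [[-0.028, -0.194, 0.027], 0.002]])

```text
clock: 28.05
tool_pos: [0.5904, -0.2238, 0.239]
orientation: [-180.0, 0.0, 175.8]
force: [-0.5, -0.2, 0.3]
opening: 0.0683
gripper_force: 0.0
```

Request:
send_rows(deltas=[[[-0.005, -0.036, 0.005], 0.0], [[-0.01, -0.071, 0.01], 0.0], [[-0.014, -0.103, 0.015], 0.001], [[-0.019, -0.133, 0.019], 0.001], [[-0.023, -0.161, 0.023], 0.001]])

```text
clock: 28.47
tool_pos: [0.5992, -0.3536, 0.2204]
orientation: [-180.0, 0.0, 175.7]
force: [0.7, 1.0, -0.0]
opening: 0.0684
gripper_force: 0.0
```

Request:
send_rows(deltas=[[[0.0, 0.0, 0.023], 0.0], [[0.0, 0.0, 0.047], 0.0], [[0.0, 0.0, 0.07], 0.0], [[0.0, 0.0, 0.094], 0.0], [[0.0, 0.0, 0.117], 0.0]])

```text
clock: 28.88
tool_pos: [0.5993, -0.3521, 0.1261]
orientation: [-180.0, 0.0, 175.7]
force: [-0.0, -0.2, -0.2]
opening: 0.0684
gripper_force: 0.0
```

Request:
send_rows(deltas=[[[0, 0, 0], 0], [[0, 0, 0], 0], [[0, 0, 0], 0], [[0, 0, 0], 0], [[0, 0, 0], 0]], gripper=0)

```text
clock: 29.3
tool_pos: [0.6001, -0.3522, 0.1284]
orientation: [-180.0, 0.2, 175.7]
force: [0.6, -0.7, 1.7]
opening: 0.0478
gripper_force: 29.9
```

Request:
send_rows(deltas=[[[0, 0, 0], 0], [[0, 0, 0], 0], [[0, 0, 0], 0], [[0, 0, 0], 0], [[0, 0, 0], 0]])

```text
clock: 29.72
tool_pos: [0.6001, -0.3522, 0.1283]
orientation: [-179.9, 0.1, 175.7]
force: [0.0, 1.0, 6.5]
opening: 0.0478
gripper_force: 29.9
```

```bash
python3 - <<'E'
from fit import *
from mv import *
sh=np.load("sh.npy"); yw=-180+np.degrees(sh[2]); t=T(*sh[:3],[[-.076,-.002,0]])[0]; c=load()
plan([(c[0],c[1],.28,c[3]),(t[0],t[1],.345,yw),(t[0],t[1],.285,yw)])
E
```

```text
[[[0.0,0.0,-0.038],0.0],[[0.0,0.0,-0.077],0.0],[[0.0,0.0,-0.115],0.0],[[0.0,0.0,-0.154],0.0],[[0.0,0.0,-0.192],0.0]]
[[[0.006,0.028,-0.003],0.0],[[0.012,0.058,-0.007],-0.001],[[0.018,0.091,-0.01],-0.001],[[0.025,0.125,-0.014],-0.001],[[0.032,0.161,-0.018],-0.001]]
[[[0.007,0.037,-0.005],-0.001],[[0.015,0.075,-0.009],-0.001],[[0.023,0.114,-0.014],-0.002],[[0.03,0.154,-0.018],-0.002],[[0.038,0.194,-0.023],-0.002]]
[[[0.008,0.04,-0.004],-0.001],[[0.016,0.079,-0.009],-0.001],[[0.023,0.118,-0.013],-0.001],[[0.031,0.157,-0.018],-0.002],[[0.038,0.194,-0.022],-0.002]]
[[[0.007,0.036,-0.004],0.0],[[0.013,0.07,-0.008],-0.001],[[0.02,0.103,-0.012],-0.001],[[0.025,0.133,-0.015],-0.001],[[0.031,0.161,-0.018],-0.002]]
[[[0.0,0.0,0.015],0.0],[[0.0,0.0,0.03],0.0],[[0.0,0.0,0.045],0.0],[[0.0,0.0,0.06],0.0],[[0.0,0.0,0.075],0.0]]
cmd [   0.5297    0.2226    0.2848 -183.7   ]
```

Request:
send_rows(deltas=[[[0.0, 0.0, -0.03], 0.0], [[0.0, 0.0, -0.07], 0.0], [[0.0, 0.0, -0.111], 0.0], [[0.0, 0.0, -0.152], 0.0], [[0.0, 0.0, -0.192], 0.0]])

```text
clock: 30.13
tool_pos: [0.5987, -0.3516, 0.2818]
orientation: [180.0, -0.0, 175.7]
force: [1.1, 0.7, -0.9]
opening: 0.0481
gripper_force: 29.9
```

Request:
send_rows(deltas=[[[0.006, 0.028, -0.003], 0.0], [[0.012, 0.058, -0.007], -0.001], [[0.018, 0.091, -0.01], -0.001], [[0.025, 0.125, -0.014], -0.001], [[0.032, 0.161, -0.018], -0.001]])

```text
clock: 30.55
tool_pos: [0.5826, -0.2204, 0.2944]
orientation: [180.0, -0.0, 175.7]
force: [0.8, -0.4, -0.6]
opening: 0.0479
gripper_force: 29.9
```

Request:
send_rows(deltas=[[[0.007, 0.037, -0.005], -0.001], [[0.015, 0.075, -0.009], -0.001], [[0.023, 0.114, -0.014], -0.002], [[0.03, 0.154, -0.018], -0.002], [[0.038, 0.194, -0.023], -0.002]])

```text
clock: 30.97
tool_pos: [0.5637, -0.063, 0.313]
orientation: [180.0, -0.0, 175.9]
force: [1.0, -0.1, -1.2]
opening: 0.0478
gripper_force: 29.9
```

Request:
send_rows(deltas=[[[0.008, 0.04, -0.004], -0.001], [[0.016, 0.079, -0.009], -0.001], [[0.023, 0.118, -0.013], -0.001], [[0.031, 0.157, -0.018], -0.002], [[0.038, 0.194, -0.022], -0.002]])

```text
clock: 31.38
tool_pos: [0.5443, 0.0941, 0.3309]
orientation: [180.0, -0.0, 176.1]
force: [0.3, 0.1, -0.9]
opening: 0.0478
gripper_force: 29.9
```

Request:
send_rows(deltas=[[[0.007, 0.036, -0.004], 0.0], [[0.013, 0.07, -0.008], -0.001], [[0.02, 0.103, -0.012], -0.001], [[0.025, 0.133, -0.015], -0.001], [[0.031, 0.161, -0.018], -0.002]])

```text
clock: 31.8
tool_pos: [0.5284, 0.2241, 0.3451]
orientation: [180.0, -0.0, 176.3]
force: [0.3, -0.1, -1.1]
opening: 0.0484
gripper_force: 29.9
```

Request:
send_rows(deltas=[[[0.0, 0.0, 0.015], 0.0], [[0.0, 0.0, 0.03], 0.0], [[0.0, 0.0, 0.045], 0.0], [[0.0, 0.0, 0.06], 0.0], [[0.0, 0.0, 0.075], 0.0]])

```text
clock: 32.22
tool_pos: [0.5286, 0.2226, 0.2843]
orientation: [180.0, -0.0, 176.3]
force: [-0.6, 0.0, 0.3]
opening: 0.048
gripper_force: 29.9
```

```bash
python3 - <<'E'
from look import *
g=ctrl.get_obs(); print(g["tool_pos"],g["orientation"],g["force"],g["clock"])
A=ctrl.snapshot("top"); B=ctrl.snapshot("scene"); np.save("B6.npy",B,allow_pickle=True)
a=grid(A,165,180,300,310,2.2); b=grid(B,360,170,480,310,4)
o=np.zeros((600,800,3),np.uint8)
o[:a.shape[0],:a.shape[1]]=a; o[:b.shape[0],300:300+b.shape[1]]=b[:600,:500]
cv2.imwrite("pics/l6.png",o)
E
```

```text
[0.52863036 0.22261607 0.28431995] [ 1.79998265e+02 -3.23107805e-02  1.76313715e+02] [-0.63556909  0.03912408  0.25754652] 32.2167
```

View pics/l6.png

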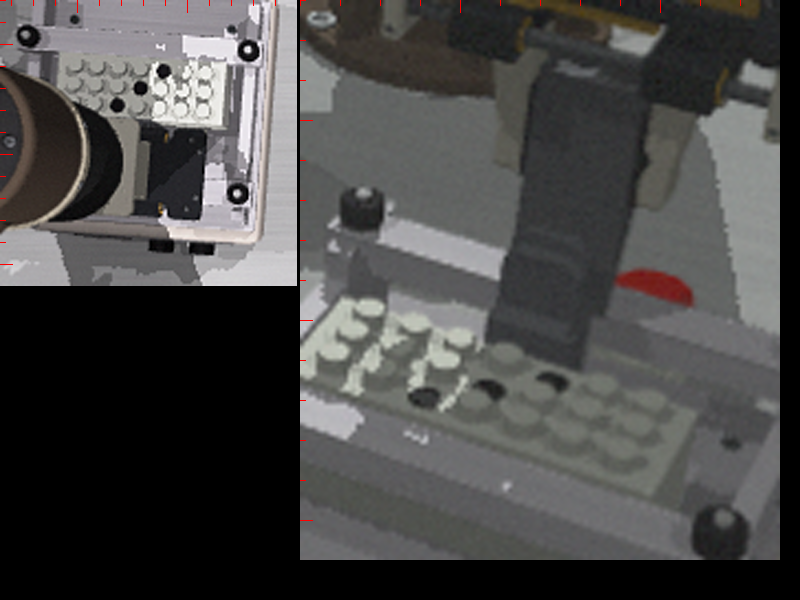

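Request:
send_rows(deltas=[[[0, 0, 0.005], 0], [[0, 0, 0.01], 0], [[0, 0, 0.014], 0], [[0, 0, 0.018], 0], [[0, 0, 0.02], 0]])

```text
clock: 32.73
tool_pos: [0.5291, 0.2226, 0.2687]
orientation: [180.0, -0.0, 176.3]
force: [-0.3, -0.1, -0.4]
opening: 0.0479
gripper_force: 29.9
```

Request:
send_rows(deltas=[[[0, 0, 0.003], 0], [[0, 0, 0.006], 0], [[0, 0, 0.009], 0], [[0, 0, 0.012], 0], [[0, 0, 0.014], 0]])

```text
clock: 33.15
tool_pos: [0.5291, 0.2226, 0.2574]
orientation: [-180.0, -0.0, 176.3]
force: [-0.0, -0.7, -1.7]
opening: 0.0482
gripper_force: 29.9
```

Request:
send_rows(deltas=[[[-0.001, 0, 0], 0], [[-0.002, 0, 0], 0], [[-0.003, 0, 0], 0], [[-0.004, 0, 0], 0], [[-0.004, 0, 0], 0]])

```text
clock: 33.57
tool_pos: [0.5325, 0.2225, 0.2579]
orientation: [180.0, 0.0, 176.3]
force: [0.5, -1.3, -2.5]
opening: 0.0481
gripper_force: 29.9
```

Request:
send_rows(deltas=[[[-0.001, 0, 0], 0], [[-0.002, 0, 0], 0], [[-0.003, 0, 0], 0], [[-0.003, 0, 0], 0], [[-0.003, 0, 0], 0]])

```text
clock: 33.98
tool_pos: [0.5342, 0.2221, 0.2575]
orientation: [-180.0, -0.1, 176.3]
force: [-5.3, 0.2, 0.1]
opening: 0.0482
gripper_force: 30.0
```

Request:
send_rows(deltas=[[[0, 0, 0.003], 0], [[0, 0, 0.006], 0], [[0, 0, 0.009], 0], [[0, 0, 0.012], 0], [[0, 0, 0.015], 0]])

```text
clock: 34.4
tool_pos: [0.5345, 0.2223, 0.2453]
orientation: [-180.0, -0.0, 176.3]
force: [-4.9, -0.7, 0.7]
opening: 0.0482
gripper_force: 30.0
```

Request:
send_rows(deltas=[[[0, 0, 0.002], 0], [[0, 0, 0.004], 0], [[0, 0, 0.006], 0], [[0, 0, 0.008], 0], [[0, 0, 0.01], 0]])

```text
clock: 34.82
tool_pos: [0.5345, 0.2222, 0.2374]
orientation: [-180.0, -0.0, 176.3]
force: [-5.1, 0.8, 0.5]
opening: 0.0481
gripper_force: 30.0
```

Request:
send_rows(deltas=[[[0, 0, 0.001], 0], [[0, 0, 0.002], 0], [[0, 0, 0.003], 0], [[0, 0, 0.004], 0], [[0, 0, 0.005], 0]])

```text
clock: 35.23
tool_pos: [0.5351, 0.2223, 0.2341]
orientation: [180.0, 0.0, 176.3]
force: [-3.5, 0.6, 4.8]
opening: 0.0481
gripper_force: 30.0
```

Request:
send_rows(deltas=[[[0, 0, 0.001], 0], [[0, 0, 0.002], 0], [[0, 0, 0.003], 0], [[0, 0, 0.003], 0], [[0, 0, 0.003], 0]])

```text
clock: 35.65
tool_pos: [0.5359, 0.2226, 0.2326]
orientation: [179.9, 0.2, 176.3]
force: [-2.5, -1.4, 6.1]
opening: 0.0477
gripper_force: 30.0
```

Request:
send_rows(deltas=[[[0, 0, 0.001], 0], [[0, 0, 0.002], 0], [[0, 0, 0.003], 0], [[0, 0, 0.003], 0], [[0, 0, 0.003], 0]])

```text
clock: 36.07
tool_pos: [0.5361, 0.2228, 0.2303]
orientation: [179.9, 0.2, 176.3]
force: [-2.1, -0.1, 6.0]
opening: 0.0482
gripper_force: 30.0
```

Request:
send_rows(deltas=[[[0, 0, 0.001], 0], [[0, 0, 0.002], 0], [[0, 0, 0.003], 0], [[0, 0, 0.003], 0], [[0, 0, 0.003], 0]])

```text
clock: 36.48
tool_pos: [0.5362, 0.2229, 0.2279]
orientation: [179.9, 0.2, 176.3]
force: [-1.9, -1.0, 5.9]
opening: 0.0483
gripper_force: 30.0
```

Request:
send_rows(deltas=[[[0, 0, 0.001], 0], [[0, 0, 0.002], 0], [[0, 0, 0.003], 0], [[0, 0, 0.003], 0], [[0, 0, 0.003], 0]])

```text
clock: 36.9
tool_pos: [0.5362, 0.2229, 0.2263]
orientation: [179.9, 0.2, 176.3]
force: [-4.3, 0.4, 11.4]
opening: 0.0475
gripper_force: 30.0
```

Request:
send_rows(deltas=[[[0, 0, 0.001], 0], [[0, 0, 0.002], 0], [[0, 0, 0.002], 0], [[0, 0, 0.002], 0], [[0, 0, 0.002], 0]])

```text
clock: 37.32
tool_pos: [0.5363, 0.223, 0.2259]
orientation: [179.9, 0.3, 176.4]
force: [-7.3, -0.5, 19.5]
opening: 0.0474
gripper_force: 30.0
```

Request:
send_rows(deltas=[[[0, 0, 0.001], 0], [[0, 0, 0.002], 0], [[0, 0, 0.002], 0], [[0, 0, 0.002], 0], [[0, 0, 0.002], 0]])

```text
clock: 37.73
tool_pos: [0.5364, 0.223, 0.2254]
orientation: [179.8, 0.3, 176.4]
force: [-11.3, -1.7, 26.6]
opening: 0.0477
gripper_force: 30.0
```

Request:
send_rows(deltas=[[[0, 0, 0], 0], [[0, 0, 0], 0], [[0, 0, 0], 0], [[0, 0, 0], 0], [[0, 0, 0], 0]])

```text
clock: 38.15
tool_pos: [0.5364, 0.223, 0.2254]
orientation: [179.8, 0.3, 176.4]
force: [-11.4, -1.9, 25.9]
opening: 0.0476
gripper_force: 30.0
```

```bash
python3 - <<'E'
from fit import *
g=ctrl.get_obs(); print(g["tool_pos"],g["orientation"],g["force"],g["clock"])
A7=ctrl.snapshot("top"); B7=ctrl.snapshot("scene"); np.save("A7.npy",A7,allow_pickle=True); np.save("B7.npy",B7,allow_pickle=True)
bi=np.load("bias.npy"); sh=np.load("sh.npy")
# find dark knob blobs near predicted positions
for n,p,b,P in (("top",A7,bi[:2],[[-.088,-.112,.166],[sh[3],-.112,.166]]),("scene",B7,bi[2:],[[-.088,.112,.160],[-.088,-.112,.160],[sh[3],.112,.160],[sh[3],-.112,.160]])):
    for q,uv in zip(P,proj(p,T(*sh[:3],P))+b):
        u,v=np.round(uv).astype(int); w=p["color"][v-9:v+10,u-9:u+10].mean(2)<55
        yy,xx=np.nonzero(w); print(n,q,uv.round(1),w.sum(),(u-9+xx.mean(),v-9+yy.mean()) if w.any() else None)
E
```

```text
[0.53638312 0.22299443 0.22539189] [179.84399035   0.33132719 176.389009  ] [-11.42156736  -1.92740468  25.87709549] 38.15
top [-0.088, -0.112, 0.166] [273.1 268.2] 62 (np.float64(272.64516129032256), np.float64(268.61290322580646))
top [np.float64(0.05670882081474584), -0.112, 0.166] [277.9 203. ] 61 (np.float64(277.6393442622951), np.float64(202.59016393442624))
scene [-0.088, 0.112, 0.16] [488.8 256.5] 99 (np.float64(488.3636363636364), np.float64(256.55555555555554))
scene [-0.088, -0.112, 0.16] [375.6 221.9] 76 (np.float64(375.25), np.float64(222.26315789473685))
scene [np.float64(0.05670882081474584), 0.112, 0.16] [465.3 303.2] 136 (np.float64(464.38235294117646), np.float64(304.16911764705884))
scene [np.float64(0.05670882081474584), -0.112, 0.16] [341.2 260.3] 83 (np.float64(340.27710843373495), np.float64(261.9879518072289))
```

Request:
send_rows(deltas=[[[0.001, 0, 0], 0], [[0.001, 0, 0], 0], [[0.001, 0, 0], 0], [[0.001, 0, 0], 0], [[0.001, 0, 0], 0]])

```text
clock: 38.67
tool_pos: [0.5363, 0.223, 0.2254]
orientation: [179.8, 0.4, 176.4]
force: [-6.9, -1.9, 24.3]
opening: 0.0481
gripper_force: 30.0
```

Request:
send_rows(deltas=[[[0, 0, 0], 0], [[0, 0, 0], 0], [[0, 0, 0], 0], [[0, 0, 0], 0], [[0, 0, 0], 0]])

```text
clock: 39.08
tool_pos: [0.5363, 0.223, 0.2254]
orientation: [179.8, 0.4, 176.4]
force: [-6.8, -2.1, 24.6]
opening: 0.0478
gripper_force: 30.0
```

Request:
send_rows(deltas=[[[0.001, 0, 0.001], 0], [[0.001, 0, 0.001], 0], [[0.001, 0, 0.001], 0], [[0.001, 0, 0.001], 0], [[0.001, 0, 0.001], 0]])

```text
clock: 39.5
tool_pos: [0.5362, 0.223, 0.2253]
orientation: [179.8, 0.5, 176.4]
force: [-4.7, -3.7, 27.6]
opening: 0.0479
gripper_force: 30.0
```

Request:
send_rows(deltas=[[[0, 0, 0], 0], [[0, 0, 0], 0], [[0, 0, 0], 0], [[0, 0, 0], 0], [[0, 0, 0], 0]])

```text
clock: 39.92
tool_pos: [0.5362, 0.223, 0.2253]
orientation: [179.8, 0.5, 176.4]
force: [-5.4, -3.6, 26.7]
opening: 0.0482
gripper_force: 30.0
```

Jammed and steady at about 27 N, so I'm handing in.

```bash
python3 -c "
from plant import ctrl
print(ctrl.close_job())"
```

```text
the job is handed in; nothing more can be done
None
```

The rack is clamped and the job is handed in at about 40 s: the bar is in both notches, two plates stand in the gap, the third is left in the stand, and the gripper still holds the wedge down at about 27 N. The hand-in returned no verdict, and bar and wedge contact forces were judged from the wrist force rather than measured directly.

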